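Check the clamp levers of three mask mounts and flag the loose one

TASK

Before the masks travel, find the one loose clamp lever among the three display mounts: push the levers clockwise (seen from above) in turn; a tight one will not budge and must not be forced, the loose one gives easily: turn that one by about 20 degrees, never past 45, and leave it there. Never turn a lever the other way. Then flag the loose one: turn the orange pot over and stand it mouth-down, wholly on the flag pad in front of that mount, and let go, without disturbing the other loose things on the table.

Things in the scene. Friction and masses are not known exactly. Their poses are not given: they have to be found in the camera images.
- lever_a (a joint): Clamp lever of display mount a, rad: 0 to 0.08 at the start, grows clockwise seen from above (tightening). Vertical axis, friction only, stays where it is left. Two of the three are tight: 2 N m (28 N sideways at the red grip) will not turn them past 0.1. One is loose: it turns at 0.1 N m (1.5 N) and its stop is at 1.3. They look alike and the mounts change places.
- axis_a (a point): Point on the lever axis of mount a, 70 mm above the table. The mount is fixed: a wooden base 250 x 100 x 20 mm, a post, a reclining dark mask (up to 170 mm high) behind it, from 45 mm beyond the axis, and a flag pad in front. x points from the post to the mask, away from the robot; z up.
- grip_a (a point): Centre of the red grip block at the end of the black lever of mount a: 34 mm along the lever, 14 mm thick, 30 mm high (64 to 94 mm above the table), 70 mm from the lever axis. x points along the lever to the axis, z up; at joint value 0 the lever points from post to flag pad. Clockwise moves the grip along its +y.
- pad_a (a point): Centre of the top of the flag pad of mount a: a fixed flat square 120 x 120 mm, white with a blue border, its top 6 mm above the table, 180 mm in front of the lever axis. Axes as axis_a.
- lever_b (a joint): Clamp lever of display mount b, rad: 0 to 0.08 at the start, grows clockwise seen from above (tightening). Vertical axis, friction only, stays where it is left. Two of the three are tight: 2 N m (28 N sideways at the red grip) will not turn them past 0.1. One is loose: it turns at 0.1 N m (1.5 N) and its stop is at 1.3. They look alike and the mounts change places.
- axis_b (a point): Point on the lever axis of mount b, 70 mm above the table. The mount is fixed: a wooden base 250 x 100 x 20 mm, a post, a reclining dark mask (up to 170 mm high) behind it, from 45 mm beyond the axis, and a flag pad in front. x points from the post to the mask, away from the robot; z up.
- grip_b (a point): Centre of the red grip block at the end of the black lever of mount b: 34 mm along the lever, 14 mm thick, 30 mm high (64 to 94 mm above the table), 70 mm from the lever axis. x points along the lever to the axis, z up; at joint value 0 the lever points from post to flag pad. Clockwise moves the grip along its +y.
- pad_b (a point): Centre of the top of the flag pad of mount b: a fixed flat square 120 x 120 mm, white with a blue border, its top 6 mm above the table, 180 mm in front of the lever axis. Axes as axis_b.
- lever_c (a joint): Clamp lever of display mount c, rad: 0 to 0.08 at the start, grows clockwise seen from above (tightening). Vertical axis, friction only, stays where it is left. Two of the three are tight: 2 N m (28 N sideways at the red grip) will not turn them past 0.1. One is loose: it turns at 0.1 N m (1.5 N) and its stop is at 1.3. They look alike and the mounts change places.
- axis_c (a point): Point on the lever axis of mount c, 70 mm above the table. The mount is fixed: a wooden base 250 x 100 x 20 mm, a post, a reclining dark mask (up to 170 mm high) behind it, from 45 mm beyond the axis, and a flag pad in front. x points from the post to the mask, away from the robot; z up.
- grip_c (a point): Centre of the red grip block at the end of the black lever of mount c: 34 mm along the lever, 14 mm thick, 30 mm high (64 to 94 mm above the table), 70 mm from the lever axis. x points along the lever to the axis, z up; at joint value 0 the lever points from post to flag pad. Clockwise moves the grip along its +y.
- pad_c (a point): Centre of the top of the flag pad of mount c: a fixed flat square 120 x 120 mm, white with a blue border, its top 6 mm above the table, 180 mm in front of the lever axis. Axes as axis_c.
- pot: Orange square plastic pot, the flag: 48 (x) x 56 (y) mm outside, 85 mm high, walls 4 mm, 120 g, open at one end, with a round black grip lug 28 mm across standing 7 mm proud at the middle of each x side (62 mm over the lugs). Origin at the centre of the outside of its closed bottom; z points from the bottom to the mouth, x from lug to lug. Starts mouth-up on the table, left or right of the mounts.
- pot_mid (a point): Middle of the pot, 42.5 mm from its bottom; axes as pot.
- carton: Bystander: white card box 75 x 75 x 60 mm; origin at its underside.
- wax_tin: Bystander: small round tin, 44 mm across, 50 mm high; origin at its underside.
- glue_jar: Bystander: small round jar, 44 mm across, 55 mm high; origin at its underside.
- cup: Bystander: small blue cup, 44 mm across, 55 mm high; origin at its underside.
- spool: Bystander: wooden spool, 44 mm across, 48 mm high; origin at its underside.
Mind the look-alikes: they are no part of the job. Of the things that look like the pot, the middle-sized one is meant.

How it is judged:
By the outcome, as a careful person would: the job done as asked, in the order asked, and still so for the second after the job is handed in, with the robot touching nothing.
It also fails if it takes over 72 s, if anything falls off the work surface, if the arm or the gripper's body presses on something with over 40 N, if the wrist force passes 120 N, or if a joint passes its speed limit or range.

ROBOT

A 6-joint arm with a two-finger parallel gripper is mounted at the origin on the work surface. World frame = base frame: x ahead of the robot, y to its left, z up, the work surface at z = 0. Lengths are in mm, angles in degrees, forces in N, time in s.
With the tool pointing down it reaches from about 275 to 725 mm from the base axis. Payload 15.9 kg.
Tool frame: the origin (TCP) lies at the very end of the fingers, on their centre line; the grasp point (between the pads) lies 19 mm behind it; z points along the fingers, y is the line along which they close (so a half turn about z gives the same grasp; the last joint's range is limited). The gripper opens to 85 mm and grips with 20 to 120 N. Pads are 22 mm wide; open, the fingers measure 114 mm over their backs; the gripper's body (76 mm by 85 mm) begins 54 mm behind the grasp point. The pads swing forward as they close: fully open they stand 13 mm farther back than shut.
Start: joints at [67.494, 12.198, -1.971, 75.831, 0, 90], TCP at [191.381, 461.908, 194.506] pointing down, gripper open.
Joint ranges: [-170.91, 170.91], [-42.67, 98.43], [-65.05, 77.54], [-120.47, 116.71], [-90, 82.35], [-180, 180]. Speed limits (degrees/s): [108.29, 108.29, 136.94, 147.25, 180, 180].

INTERFACE

Orientations are given as a 3x3 rotation matrix whose columns are the frame's x, y, z axes.
In Python, from plant import ctrl gives the robot as it stands.
- The arm moves only by the shell command python3 -m inch 'ROWS'. ROWS is JSON, a list of rows, each a list of 7 numbers: the shift along the tool's x, y, z in m, then the turn, a rotation vector about the tool's x, y, z in degrees, then the finger opening in m, from 0 to 0.0854. A call has 1 to 12 rows; each row shifts and turns the commanded pose from where the row before left it, along the tool's axes as they then stand; what a row does not reach is not made up. A row lasts 1/8 s, in which the tool goes at most 62.5 mm and 10.7 degrees, less where a joint would pass 70% of its speed; a pose out of reach is approached as far as the arm can. A call is refused whole if a number of a shift passes 0.0625 or a number of a turn 10.7, either way. A call with a gripper value outside its range is refused whole. The fingers move at their own pace and stop on an object; the grip force is fixed at half the most. Time passes only in rows, so rows that do not move let the fingers close. It gives the time, the measured TCP pose, the force, the opening and the grip force at its end, in the units of the state.
- ctrl.get_obs(): the state, without advancing time (a new reading comes with each control period).
- ctrl.capture(name): name is "side" or "top"; returns a dict with "img" (420x560x3 uint8, blue, green, red), "depth" (420x560 float32, mm along the optical axis (not along the pixel's ray), 0 where there is no reading), "intrinsics" (3x3 intrinsics, pixels), "extrinsics" (4x4, takes a point from camera to world coordinates). Camera axes: x right, y up, looking along -z (the intrinsics and any distortion apply to the point x, -y, -z); pixel columns grow to the right and rows downward; lengths in mm; the calibration is good to about 2 mm. A picture is of the moment at which its call begins.
- ctrl.close_job(): hands the job in; it is judged then, once.
Trained networks look in a picture, given as the dict that the camera call returned (one of the last four; its "shot" number tells which), for a name from the list of things; names that differ only in an ending like _2 or _b are one class to them, and where a whole thing is asked for, a point or a joint stands for the part that bears it (a point fixed in the world has none). Each returns a list of dicts, best first, with "confidence" (0 to 1); they miss things now and then, are a little off and sometimes report something else, mostly with a low value. They report only what shows in the picture. A call takes as long as a camera call. They do not tell look-alikes from the thing itself.
- ctrl.search_frame(thing, picture): "position" ([column, row] in pixels, amid what is visible of it).
- ctrl.tip_of(thing, picture): "position" ([column, row] in pixels: a listed point, or the origin of a listed thing).
The state is a dict: "t": time; "joint_pos": joint angles; "qvel": joint speeds; "joint_efforts": joint torques, N m; "tool_pos": TCP position; "orientation": TCP orientation; "wrist_force": force on the tool from outside, world axes, zero at the start; "wrist_torque": the same for the moment, N m; "opening": opening from 0.0 (shut) to 1.0 (fully open); "gripper_force": force on a finger pad.
Only numpy, scipy, OpenCV 4.12 (cv2) and the standard library are available. Lean on these libraries where they do the work, as an engineer would, in place of code of your own. Each camera call takes 0.05 s, during which the arm holds its last target. There are 200 camera calls.

## Working session

There is one attempt and no reset: what is moved stays moved. The work goes in short steps, Python scripts to look and compute and a shell command to move; the robot and the scene stay as the last step left them, time stands still between calls to the robot, and variables do not carry over. Pictures are saved under pics/ and viewed, at most 10 in all, crops included, and the job is handed in when it is done.

```bash
mkdir -p pics
cat > h.py <<'E'
import numpy as np,cv2
from plant import ctrl
def world(p,u,v,z=None):
    K=np.array(p["intrinsics"]);T=np.array(p["extrinsics"])
    r=np.array([(u-K[0,2])/K[0,0],-(v-K[1,2])/K[1,1],-1.])
    if z is None:
        d=p["depth"][int(round(v)),int(round(u))];return (T@np.r_[r*d,1])[:3]
    w=T[:3,:3]@r;o=T[:3,3];return o+w*(z-o[2])/w[2]
def pix(p,P):
    K=np.array(p["intrinsics"]);T=np.array(p["extrinsics"])
    c=T[:3,:3].T@(np.array(P)-T[:3,3]);return K[0,0]*c[0]/-c[2]+K[0,2],K[1,1]*-c[1]/-c[2]+K[1,2]
E
python3 - <<'E'
from h import *
np.set_printoptions(precision=1,suppress=True)
for n in("top","side"):
    p=ctrl.capture(n);cv2.imwrite(f"pics/{n}0.png",p["img"]);np.savez(f"{n}0.npz",**{k:p[k] for k in("img","depth","intrinsics","extrinsics")})
    print(n,np.array(p["extrinsics"]),np.array(p["intrinsics"]))
    for th,z in(("grip_a",79),("axis_a",70),("pad_a",6),("pot",0),("pot_mid",42),("carton",0),("wax_tin",0),("glue_jar",0),("cup",0),("spool",0)):
        for d in ctrl.tip_of(th,p): print(th,np.array(d["position"]),round(d["confidence"],2),world(p,*d["position"],z))
print({k:v for k,v in ctrl.get_obs().items()})
E
```

```text
top [[   0.     1.    -0.1  343.2]
 [  -1.     0.     0.    27.4]
 [   0.     0.1    1.  1584.3]
 [   0.     0.     0.     1. ]] [[525.9   0.  282.1]
 [  0.  525.9 206.6]
 [  0.    0.    1. ]]
grip_a [205.5 181.6] 0.76 [553.5 239.6  79. ]
grip_a [364.1 176.2] 0.58 [ 582.8 -218.2   79. ]
grip_a [324.1 173.7] 0.25 [ 586.7 -102.2   79. ]
axis_a [208.4 157.3] 0.75 [626.4 235.4  70. ]
axis_a [285.4 154.7] 0.75 [640.8  11.3  70. ]
axis_a [364.8 155.3] 0.65 [ 646.  -220.9   70. ]
pad_a [288.  215.7] 0.87 [467.5  -2.4   6. ]
pad_a [365.1 219.4] 0.68 [ 463.  -234.9    6. ]
pad_a [207.8 219.3] 0.64 [449.7 238.2   6. ]
pad_a [250.7 176.5] 0.18 [583.3 113.8   6. ]
pot [149.3 268. ] 0.88 [299.5 407.3   0. ]
pot [136.9 229.5] 0.86 [413.3 450.4   0. ]
pot [157.  194.9] 0.77 [519.6 395.5   0. ]
pot_mid [151.4 191.8] 0.78 [523.6 402.6  42. ]
pot_mid [133.3 227.7] 0.77 [416.4 450.   42. ]
pot_mid [148.9 266.6] 0.7 [304.6 398.6  42. ]
pot_mid [206.  159.6] 0.59 [624.5 246.1  42. ]
pot_mid [248.4 142.9] 0.29 [678.7 122.1  42. ]
carton [416.  205.9] 0.98 [ 509. -390.    0.]
wax_tin [250.1 174.8] 0.76 [58
[... 1452 characters left out ...]
.7  -0. ]
glue_jar [341.9 238.8] 0.86 [ 600.9 -105.4    0. ]
cup [309.  169.9] 0.72 [690.1 124.1   0. ]
spool [367.2 226. ] 0.75 [ 678.9 -114.7   -0. ]
spool [309.6 170.6] 0.34 [689.6 121.    0. ]
spool [243.5 151.5] 0.18 [585.  296.7   0. ]
{'t': 1.1, 'joint_pos': array([67.5, 12.2, -2. , 75.8,  0. , 90. ]), 'qvel': array([-0.,  0.,  0., -0.,  0., -0.]), 'joint_efforts': array([ -0. , -68.6,  48.7,   0. ,  -0. ,   0. ]), 'tool_pos': array([191.4, 461.9, 194.5]), 'orientation': array([[-0.9,  0.4, -0. ],
       [ 0.4,  0.9,  0. ],
       [ 0. ,  0. , -1. ]]), 'wrist_force': array([-0.4,  0.7,  0.3]), 'wrist_torque': array([ 0., -0., -0.]), 'gripper_force': 0.0, 'opening': 1.0002490186651802}
```

View pics/top0.png

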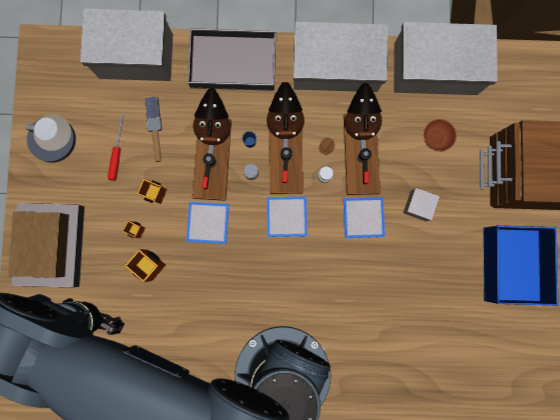

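View pics/side0.png

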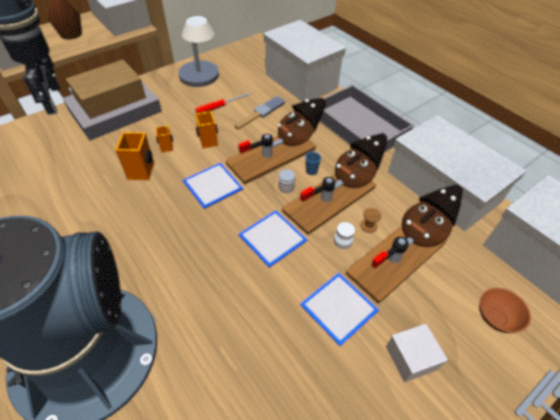

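Top view: the three mounts are at columns ~208, 286 and 365, with red grips at rows ~175-183. Side view shows the same three.

Candidates for the pot (top pixels):
- (152,190): middle-sized
- (133,229): small
- (144,265): large

By the description I choose (152,190), and will check it by size in one crop.

Run:
```python
from h import *
np.set_printoptions(precision=1,suppress=True)
t=dict(np.load("top0.npz"));s=dict(np.load("side0.npz"))
a=cv2.resize(t["img"][170:290,100:180],None,fx=5,fy=5,interpolation=cv2.INTER_CUBIC)
b=cv2.resize(s["img"][95:195,110:230],None,fx=3.3,fy=3.3,interpolation=cv2.INTER_CUBIC)
o=np.zeros((600,400+b.shape[1],3),np.uint8);o[:,:400]=a;o[:b.shape[0],400:]=b;cv2.imwrite("pics/crop.png",o)
for nm,p in(("top",t),("side",s)):
    h=cv2.cvtColor(p["img"],cv2.COLOR_BGR2HSV);H,S,V=h[...,0].astype(int),h[...,1],h[...,2]
    vv,uu=np.mgrid[:420,:560];W=np.array([world(p,u,v) for v,u in zip(vv.ravel(),uu.ravel())]).reshape(420,560,3)
    np.save(nm+"W.npy",W)
    m=((H<5)|(H>175))&(S>170)&(V>90)&(W[...,2]>55)&(W[...,2]<110)
    n,l,st,c=cv2.connectedComponentsWithStats(m.astype(np.uint8))
    for i in range(1,n):
        if st[i,4]<12:continue
        P=W[l==i];x,y=c[i];vx=np.linalg.eigh(np.cov(P[:,:2].T))[1][:,1]
        print(nm,"red",st[i,4],c[i],world(p,x,y,94 if nm=="top" else 82),P.mean(0),"ang",np.degrees(np.arctan2(vx[1],vx[0])))
    m=(H>8)&(H<24)&(S>215)&(V>60)&(W[...,1]>340)&(W[...,1]<500)&(W[...,0]<570)&(W[...,2]>15)
    n,l,st,c=cv2.connectedComponentsWithStats(m.astype(np.uint8))
    for i in range(1,n):
        if st[i,4]<30:continue
        P=W[l==i];zt=np.percentile(P[:,2],90);Q=P[P[:,2]>zt-8][:,:2].astype(np.float32)
        print(nm,"or",st[i,4],c[i],"ztop",zt,cv2.minAreaRect(Q))
```

```text
top red 51 [284.7 175.4] [576.1  11.8  94. ] [576.1  11.8  93.7] ang 177.375750131497
top red 59 [366.  176.8] [ 578.8 -221.3   94. ] [ 579.  -221.5   92.8] ang -178.27073487880892
top red 56 [204.6 182. ] [550.2 240.1  94. ] [550.3 240.2  93.5] ang 173.0216452026923
top or 84 [136.  258.9] ztop 97.99758775866148 ((329.0630187988281, 427.93536376953125), (2.5747578144073486, 43.61690902709961), 50.28127670288086)
top or 75 [154.1 273.2] ztop 95.81882827010672 ((285.1700134277344, 378.0707092285156), (1.7035913467407227, 50.715087890625), 51.277320861816406)
side red 93 [244.4 145.9] [551.5 236.3  82. ] [549.  232.2  86.2] ang 170.4912588254993
side red 107 [306.9 193. ] [576.5   8.   82. ] [573.    4.4  87.5] ang 175.5740448755615
side red 119 [379.9 258.5] [ 580.9 -226.3   82. ] [ 576.2 -228.6   89.4] ang 178.90211794684393
side or 509 [206.3 127.2] ztop 83.94357180779971 ((525.6901245117188, 397.6104431152344), (62.049617767333984, 44.3686637878418), 69.78358459472656)
side or 246 [163.6 137. ] ztop 60.72122217828394 ((414.38775634765625, 446.4499816894531), (44.548702239990234, 33.454124450683594), 66.46756744384766)
side or 1139 [133.5 154. ] ztop 107.16789063984427 ((310.5283508300781, 399.3590087890625), (73.45858764648438, 61.24715805053711), 51.227264404296875)
```

View pics/crop.png

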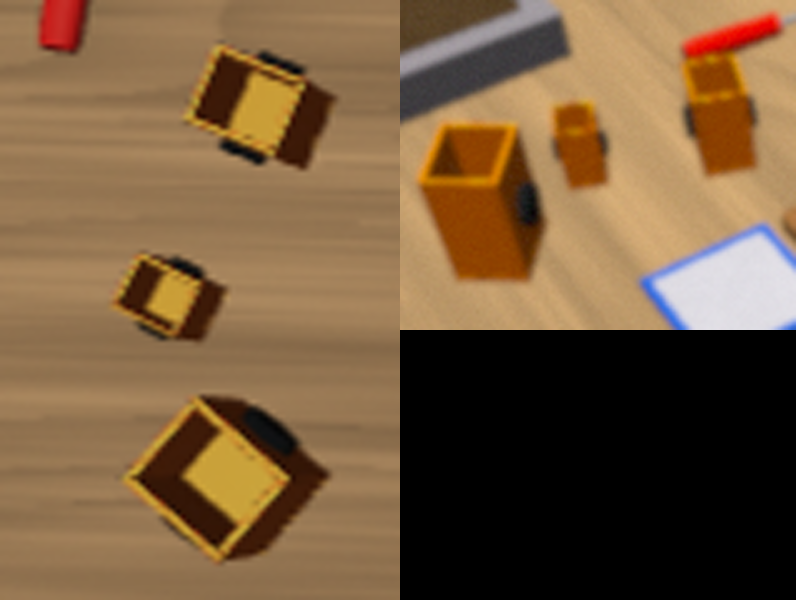

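Confirmed: the middle-sized pot is the upper one in the crop, about (149,191) in the top view. Its rim is at 84 mm and its lug axis is at about -22.6° yaw. Next I go to the left lever.

```bash
python3 -m inch '[[0,0,0,0,0,-7.5,0],[0,0,0,0,0,-7.5,0],[0,0,0,0,0,-7.5,0],[-0.045,-0.033,0,0,0,0,0],[-0.045,-0.033,0,0,0,0,0],[-0.045,-0.033,0,0,0,0,0],[-0.045,-0.033,0,0,0,0,0],[-0.045,-0.033,0,0,0,0,0],[-0.045,-0.033,0,0,0,0,0],[-0.045,-0.033,0,0,0,0,0],[-0.045,-0.033,0,0,0,0,0],[0,0,0,0,0,0,0]]'
```

```text
t: 2.6
tool_pos: [553.5, 195.4, 193.6]
orientation: [[-1.0, 0.004, -0.0], [0.004, 1.0, -0.001], [0.0, -0.001, -1.0]]
wrist_force: [0.4, 0.8, 0.8]
opening: 0.001
gripper_force: 0.0
```

```bash
python3 -m inch '[[0,0,0.04,0,0,0,0],[0,0,0.04,0,0,0,0],[0,0,0.04,0,0,0,0],[0,0,0,0,0,0,0],[0,0.008,0,0,0,0,0],[0,0.004,0,0,0,0,0],[0,0,0,0,0,0,0]]'
python3 - <<'E'
from h import *
p=ctrl.capture("side");cv2.imwrite("pics/l1.png",cv2.resize(p["img"][90:240,190:390],None,fx=3,fy=3,interpolation=cv2.INTER_CUBIC))
print(ctrl.get_obs()["joint_pos"],ctrl.get_obs()["wrist_force"])
E
```

```text
t: 3.48
tool_pos: [551.9, 210.7, 75.6]
orientation: [[-1.0, -0.001, 0.002], [-0.001, 1.0, 0.001], [-0.002, 0.001, -1.0]]
wrist_force: [-0.0, -0.3, 0.3]
opening: 0.004
gripper_force: 0.0
[ 2.08670767e+01  2.53782302e+01 -9.92695728e-01  6.35597146e+01
 -1.21932551e-03  2.08457398e+01] [-0.00480911  0.36542908 -0.43608991]
```

View pics/l1.png

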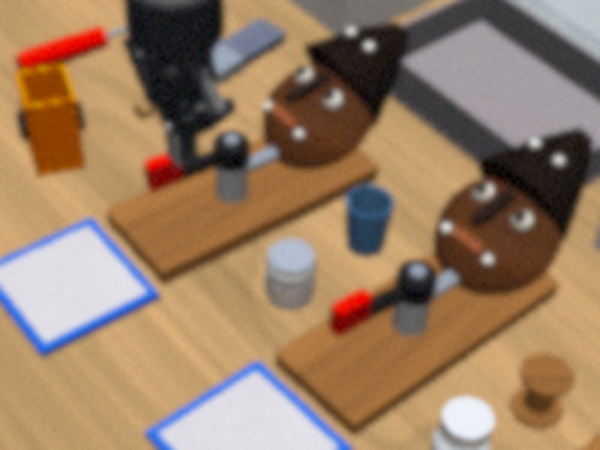

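The side view shows the shut fingers beside the red grip of the left lever, at about (175,165) in the crop, on the correct (right) side. I'll push in small steps.

```bash
python3 -m inch '[[0,0.003,0,0,0,0,0],[0,0,0,0,0,0,0]]'|grep -E "pos|force: \["; python3 -m inch '[[0,0.002,0,0,0,0,0],[0,0,0,0,0,0,0]]'|grep -E "pos|force: \[";python3 -m inch '[[0,0.002,0,0,0,0,0],[0,0,0,0,0,0,0]]'|grep -E "pos|force: \["
```

```text
tool_pos: [551.4, 213.0, 74.6]
wrist_force: [1.1, -0.1, -0.1]
tool_pos: [551.3, 214.9, 74.5]
wrist_force: [-0.2, -1.0, 0.9]
tool_pos: [551.4, 217.0, 74.5]
wrist_force: [0.5, 0.2, -0.7]
```

```bash
for i in 1; do python3 -m inch '[[0,0.002,0,0,0,0,0],[0,0,0,0,0,0,0]]'|grep -E "pos|force: \["; python3 -m inch '[[0,0.002,0,0,0,0,0],[0,0,0,0,0,0,0]]'|grep -E "pos|force: \["; done
```

```text
tool_pos: [551.3, 219.0, 74.5]
wrist_force: [-0.2, 0.9, 0.5]
tool_pos: [551.3, 221.0, 74.5]
wrist_force: [-0.5, 0.1, 0.5]
```

```bash
python3 -m inch '[[0,0.002,0,0,0,0,0],[0,0,0,0,0,0,0]]'|grep -E "pos|force: \["; python3 -m inch '[[0,0.002,0,0,0,0,0],[0,0,0,0,0,0,0]]'|grep -E "pos|force: \["
python3 - <<'E'
from h import *
p=ctrl.capture("side")
W0=np.load("sideW.npy")
h=cv2.cvtColor(p["img"],cv2.COLOR_BGR2HSV);m=((h[...,0]<5)|(h[...,0]>175))&(h[...,1]>170)&(h[...,2]>90)
m[:, :225]=0;m[:,265:]=0;m[170:]=0;m[:135]=0
v,u=np.nonzero(m);print(len(u),u.mean(),v.mean(),u.min(),u.max(),world(p,u.mean(),v.mean(),82))
cv2.imwrite("pics/l2.png",cv2.resize(p["img"][110:190,210:310],None,fx=6,fy=6,interpolation=cv2.INTER_CUBIC))
F=[]
for i in range(1): print(ctrl.get_obs()["wrist_force"],ctrl.get_obs()["wrist_torque"])
E
```

```text
tool_pos: [551.3, 223.0, 74.5]
wrist_force: [-0.6, -0.0, -1.1]
tool_pos: [551.3, 225.0, 74.5]
wrist_force: [-0.3, -0.2, -0.3]
91 244.5934065934066 145.8901098901099 239 250 [551.9532923  235.95001337  82.        ]
[ 0.22844624  0.45951985 -0.11653543] [ 0.02949603  0.00971681 -0.03549361]
```

View pics/l2.png

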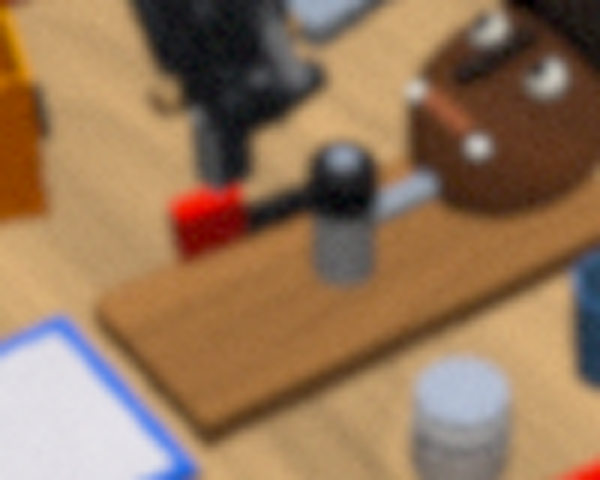

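Run:
```python
from h import *
np.set_printoptions(precision=1,suppress=True)
p=ctrl.capture("side");t=ctrl.capture("top");o=ctrl.get_obs()
P=o["tool_pos"];print(P,pix(p,P),pix(t,P))
# fingers' points: dark points in depth around z 75..130 near the TCP
for n,q in(("side",p),("top",t)):
    vv,uu=np.mgrid[100:230,150:330];W=np.array([world(q,u,v) for v,u in zip(vv.ravel(),uu.ravel())])
    k=(abs(W[:,0]-551)<45)&(abs(W[:,1]-225)<50)&(W[:,2]>60)&(W[:,2]<135)
    I=q["img"][vv.ravel()[k],uu.ravel()[k]].astype(int)
    for a,b,c in zip(uu.ravel()[k][::6],vv.ravel()[k][::6],W[k][::6]): print(n,a,b,c,q["img"][b,a])
```

```text
[551.3 224.8  74.5] (np.float64(246.9072692108729), np.float64(150.37790825896252)) (np.float64(210.7721661532314), np.float64(182.69965513385753))
side 242 134 [544.1 232.2 128.7] [ 79 103 122]
side 252 135 [560.4 210.7 131.8] [ 76 109 136]
side 248 136 [548.  210.5 134.9] [32 28 27]
side 244 137 [542.7 221.3 127. ] [71 71 72]
side 250 137 [556.1 214.  125.2] [34 36 43]
side 246 138 [545.2 216.  126.1] [62 60 59]
side 252 138 [559.1 209.4 123.5] [ 77 110 137]
side 248 139 [547.5 210.5 125.3] [31 31 43]
side 246 140 [545.6 217.2 118.5] [63 64 87]
side 244 141 [553.6 239.9  95.3] [ 62  74 185]
side 250 141 [566.1 230.3  95.6] [ 75 103 173]
side 243 142 [550.1 239.7  93.8] [ 44  65 231]
side 249 142 [562.9 230.3  93.8] [ 41  56 186]
side 258 142 [593.5 233.   76.2] [43 52 64]
side 243 143 [547.  234.9  95.3] [ 13  32 237]
side 249 143 [561.7 228.8  92. ] [ 20  36 169]
side 256 143 [587.  233.1  75.9] [43 48 54]
side 239 144 [536.4 238.   95.2] [ 39  66 229]
side 245 144 [550.  230.1  93.7] [ 11  20 207]
side 251 144 [572.9 236.4  77.4] [45 57 96]
side 257 144 [586.1 227.2  77. ] [32 31
[... 185 characters left out ...]
]
side 243 146 [543.9 231.   89.3] [  0   0 150]
side 249 146 [561.7 229.5  81.1] [  1   7 106]
side 255 146 [581.  229.5  71. ] [16 29 40]
side 241 147 [538.1 231.9  88.3] [  0   5 140]
side 248 147 [558.9 230.4  78.4] [  0   2 110]
side 255 147 [582.  231.3  65.5] [35 60 85]
side 243 148 [543.7 231.4  82.2] [  1   6 118]
side 249 148 [560.2 227.7  76.2] [  4  20 107]
side 239 149 [535.9 239.2  77.3] [ 43  63 129]
side 245 149 [549.9 231.6  75.3] [  0   4 111]
side 251 149 [569.3 232.2  64.5] [ 40  69 115]
side 244 150 [545.3 229.6  75.7] [  0   7 113]
side 239 151 [536.1 240.3  69.2] [ 54  80 138]
side 246 151 [552.5 231.4  66.9] [ 36  63 134]
side 241 153 [537.2 232.6  67.1] [ 36  71 137]
```

```bash
python3 - <<'E'
from h import *
np.set_printoptions(precision=0,suppress=True)
s=dict(np.load("side0.npz"));W=np.load("sideW.npy")
print(pix(s,[191.4,461.9,194.5]),pix(s,[191.4,461.9,213.5]),pix(s,[191.4,461.9,235]))
k=(abs(W[...,0]-191)<70)&(abs(W[...,1]-462)<75)&(W[...,2]>160)
v,u=np.nonzero(k)
for r in range(v.min(),v.max()+1):
    c=u[v==r]
    if len(c): print(r,c.min(),c.max(),W[r,c].mean(0),W[r,c,2].min())
E
python3 - <<'E'
from h import *
np.set_printoptions(precision=0,suppress=True)
p=ctrl.capture("side")
for r in range(115,146,2): print(r,[tuple(int(x) for x in world(p,c,r)) for c in range(240,260,3)])
E
```

```text
(np.float64(62.627438798263114), np.float64(119.02258491617299)) (np.float64(59.32258727041449), np.float64(112.39611857202469)) (np.float64(55.453062228551744), np.float64(104.63744099099762))
0 0 32 [208. 420. 474.] 453.2536332647129
1 0 33 [208. 420. 472.] 453.1745400224851
2 0 33 [207. 420. 471.] 452.6129249519412
3 0 34 [207. 422. 468.] 451.8162485982616
4 0 34 [207. 422. 467.] 451.3761815118776
5 0 35 [207. 422. 465.] 447.2796403996243
6 0 35 [206. 422. 464.] 448.6865480693282
7 0 35 [205. 421. 462.] 446.76555604303235
8 0 36 [205. 422. 460.] 439.8441117990037
9 0 36 [204. 423. 459.] 440.8436769570536
10 0 37 [205. 423. 457.] 439.58785555052486
11 0 37 [204. 422. 455.] 437.6069089678733
12 0 38 [204. 423. 453.] 435.6138420793633
13 0 38 [203. 422. 452.] 435.46294500066597
14 0 38 [202. 422. 450.] 433.6537647392104
15 0 38 [201. 422. 449.] 434.1225377841504
16 0 38 [201. 421. 448.] 429.5144631919801
17 0 39 [201. 421. 446.] 426.3131064413134
18 0 39 [200. 421. 444.] 426.07446018069425
19 0 40 [200. 421. 442.] 422.01562525516476
20 0 40 [199. 422. 440.] 421.41968231848887
21 0 40
[... 5387 characters left out ...]
[(618, 364, 0), (542, 225, 130), (547, 218, 133), (551, 211, 135), (558, 207, 134), (653, 335, 1), (662, 332, -1)]
137 [(611, 354, 2), (542, 226, 123), (546, 218, 127), (552, 213, 127), (560, 211, 125), (647, 326, 3), (658, 325, -1)]
139 [(606, 346, 2), (542, 227, 116), (544, 215, 123), (550, 210, 124), (637, 327, 0), (645, 323, -1), (651, 316, 0)]
141 [(603, 342, -1), (552, 243, 93), (545, 217, 115), (565, 234, 92), (629, 317, 2), (637, 312, 1), (596, 237, 74)]
143 [(539, 238, 96), (547, 235, 94), (553, 230, 95), (562, 230, 90), (578, 240, 75), (583, 232, 77), (591, 229, 76)]
145 [(537, 235, 92), (543, 230, 93), (553, 231, 87), (562, 230, 83), (572, 231, 77), (580, 228, 75), (589, 227, 71)]
```

Depth shows the fingertips really end about 40 mm short of the reported TCP, both here and in the start picture. So the tip has only been above the grip and nothing was touched. I'll back off, go 38 mm lower and push again.

```bash
python3 -m inch '[[0,-0.027,0,0,0,0,0],[0,0,0.02,0,0,0,0],[0,0,0.018,0,0,0,0],[0,0.008,0,0,0,0,0],[0,0,0,0,0,0,0]]'|grep -E "pos|force: \["; python3 -m inch '[[0,0.002,0,0,0,0,0],[0,0,0,0,0,0,0]]'|grep -E "pos|force: \["; python3 -m inch '[[0,0.002,0,0,0,0,0],[0,0,0,0,0,0,0]]'|grep -E "pos|force: \["; python3 -m inch '[[0,0.002,0,0,0,0,0],[0,0,0,0,0,0,0]]'|grep -E "pos|force: \["
python3 - <<'E'
from h import *
p=ctrl.capture("side");print(pix(p,ctrl.get_obs()["tool_pos"]+[0,0,39]))
cv2.imwrite("pics/l3.png",cv2.resize(p["img"][110:190,210:310],None,fx=6,fy=6,interpolation=cv2.INTER_CUBIC))
for r in range(139,160,2): print(r,[tuple(int(x) for x in world(p,c,r)) for c in range(240,260,3)])
E
```

```text
tool_pos: [551.7, 206.7, 37.2]
wrist_force: [0.8, -0.8, 1.0]
tool_pos: [551.7, 208.1, 37.0]
wrist_force: [0.2, -0.0, -0.5]
tool_pos: [551.4, 210.0, 36.6]
wrist_force: [0.1, -0.8, -0.1]
tool_pos: [551.3, 212.0, 36.5]
wrist_force: [0.6, -0.5, 0.0]
(np.float64(249.67418566807217), np.float64(152.77127533597064))
139 [(608, 349, 0), (615, 344, 0), (543, 213, 125), (541, 196, 137), (561, 213, 116), (559, 196, 128), (541, 156, 165)]
141 [(601, 339, 1), (552, 242, 94), (542, 213, 119), (541, 196, 131), (549, 194, 128), (542, 170, 148), (539, 154, 161)]
143 [(541, 240, 94), (546, 233, 96), (541, 212, 113), (541, 197, 124), (124, -447, 790), (541, 170, 143), (540, 156, 153)]
145 [(536, 232, 95), (546, 234, 89), (542, 214, 105), (541, 198, 117), (541, 183, 127), (542, 172, 135), (555, 177, 124)]
147 [(536, 234, 87), (543, 231, 85), (542, 214, 97), (544, 203, 104), (539, 181, 123), (559, 197, 101), (616, 267, 21)]
149 [(537, 236, 78), (542, 229, 81), (541, 213, 92), (544, 203, 98), (549, 196, 100), (557, 195, 97), (613, 262, 19)]
151 [(535, 234, 73), (543, 231, 71), (541, 214, 85), (543, 203, 92), (548, 196, 94), (557, 195, 90), (606, 252, 22)]
153 [(560, 277, 21), (566, 270, 23), (576, 269, 18), (543, 202, 85), (548, 195, 88), (595, 252, 20), (602, 248, 20)]
155 [(556, 270, 21), (562, 264, 21), (569, 260, 21), (542, 202, 79), (585, 253, 17), (590, 245, 21), (599, 242, 18)]
157 [(551, 262, 22), (557, 257, 23), (565, 253, 21), (571, 248, 21), (578, 242, 22), (586, 239, 20), (594, 236, 18)]
159 [(546, 255, 22), (554, 253, 19), (561, 247, 20), (568, 243, 19), (575, 238, 19), (581, 233, 19), (586, 225, 22)]
```

View pics/l3.png

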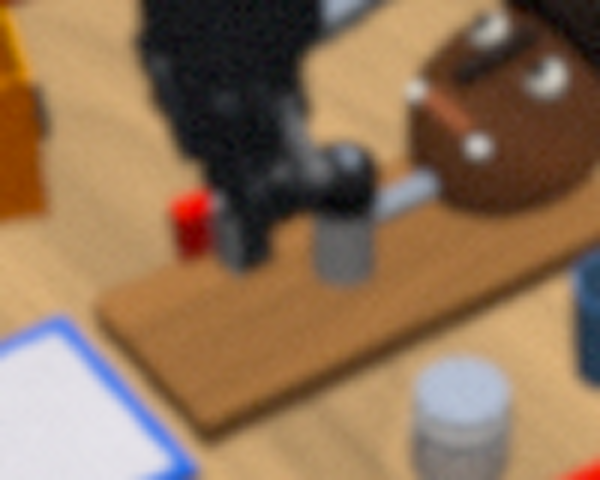

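The fingers now stand in front of the grip at crop (240,230), with the tip at about z 78. I'll continue pushing.

```bash
python3 -m inch '[[0,0.004,0,0,0,0,0],[0,0,0,0,0,0,0]]'|grep -E "pos|force: \["; python3 -m inch '[[0,0.002,0,0,0,0,0],[0,0,0,0,0,0,0]]'|grep -E "pos|force: \["; python3 -m inch '[[0,0.002,0,0,0,0,0],[0,0,0,0,0,0,0]]'|grep -E "pos|force: \["
```

```text
tool_pos: [551.4, 216.2, 36.5]
wrist_force: [1.0, -0.4, -0.2]
tool_pos: [551.4, 217.8, 36.5]
wrist_force: [-0.5, -1.3, 0.9]
tool_pos: [551.3, 218.3, 36.4]
wrist_force: [1.4, -10.9, 3.1]
```

Lever a resists with 11 N at under 1 mm of give, so it is tight. I'll leave it and go to the middle one.

```bash
python3 -m inch '[[0,-0.012,0,0,0,0,0],[0,0,-0.04,0,0,0,0],[0,0,-0.04,0,0,0,0],[-0.005,-0.047,0,0,0,0,0],[-0.005,-0.047,0,0,0,0,0],[-0.005,-0.047,0,0,0,0,0],[-0.005,-0.047,0,0,0,0,0],[-0.005,-0.047,0,0,0,0,0],[0,0,0,0,0,0,0],[0,0,0.04,0,0,0,0],[0,0,0.04,0,0,0,0],[0,0,0,0,0,0,0]]'|grep -E "pos|force: \["; python3 -m inch '[[0,0.008,0,0,0,0,0],[0,0,0,0,0,0,0]]'|grep -E "pos|force: \["; python3 -m inch '[[0,0.002,0,0,0,0,0],[0,0,0,0,0,0,0]]'|grep -E "pos|force: \["
```

```text
tool_pos: [574.0, -26.5, 34.3]
wrist_force: [-0.3, -0.3, 0.1]
tool_pos: [577.5, -18.3, 38.3]
wrist_force: [0.1, -0.5, 0.2]
tool_pos: [576.6, -17.0, 37.0]
wrist_force: [-0.6, -0.4, -0.3]
```

```bash
python3 -m inch '[[0,0.002,0,0,0,0,0],[0,0,0,0,0,0,0]]'|grep -E "pos|force: \["; python3 -m inch '[[0,0.002,0,0,0,0,0],[0,0,0,0,0,0,0]]'|grep -E "pos|force: \["; python3 -m inch '[[0,0.0015,0,0,0,0,0],[0,0,0,0,0,0,0]]'|grep -E "pos|force: \["
```

```text
tool_pos: [576.3, -15.1, 36.5]
wrist_force: [-0.3, -0.6, 0.3]
tool_pos: [576.3, -13.0, 36.5]
wrist_force: [-0.8, -0.5, -0.8]
tool_pos: [576.3, -11.5, 36.5]
wrist_force: [1.0, 1.0, -0.1]
```

```bash
python3 -m inch '[[0,0.0015,0,0,0,0,0],[0,0,0,0,0,0,0]]'|grep -E "pos|force: \["; python3 -m inch '[[0,0.0015,0,0,0,0,0],[0,0,0,0,0,0,0]]'|grep -E "pos|force: \["
python3 - <<'E'
from h import *
p=ctrl.capture("side");h=cv2.cvtColor(p["img"],cv2.COLOR_BGR2HSV);m=((h[...,0]<5)|(h[...,0]>175))&(h[...,1]>170)&(h[...,2]>90)
m[:, :290]=0;m[:,325:]=0;m[215:]=0;m[:175]=0
v,u=np.nonzero(m);print(len(u),u.mean(),v.mean(),u.min(),u.max(),v.min())
E
```

```text
tool_pos: [576.3, -10.3, 36.5]
wrist_force: [0.1, -2.6, -0.3]
tool_pos: [576.3, -10.0, 36.5]
wrist_force: [0.2, -10.6, 0.6]
56 304.23214285714283 194.25 301 307 188
```

Lever b is tight too, so c should be the loose one.

```bash
python3 -m inch '[[0,-0.012,0,0,0,0,0],[0,0,-0.04,0,0,0,0],[0,0,-0.04,0,0,0,0],[0,-0.048,0,0,0,0,0],[0,-0.048,0,0,0,0,0],[0,-0.048,0,0,0,0,0],[0,-0.048,0,0,0,0,0],[0,-0.048,0,0,0,0,0],[0,0,0,0,0,0,0],[0,0,0.04,0,0,0,0],[0,0,0.04,0,0,0,0],[0,0,0,0,0,0,0]]'|grep -E "pos|force: \["; python3 -m inch '[[0,0.008,0,0,0,0,0],[0,0.004,0,0,0,0,0],[0,0,0,0,0,0,0]]'|grep -E "pos|force: \["; python3 -m inch '[[0,0.003,0,0,0,0,0],[0,0,0,0,0,0,0]]'|grep -E "pos|force: \[";python3 -m inch '[[0,0.003,0,0,0,0,0],[0,0,0,0,0,0,0]]'|grep -E "pos|force: \[" ;python3 -m inch '[[0,0.002,0,0,0,0,0],[0,0,0,0,0,0,0]]'|grep -E "pos|force: \["
```

```text
tool_pos: [574.2, -259.1, 34.1]
wrist_force: [-0.3, 0.2, 0.5]
tool_pos: [577.1, -248.4, 37.8]
wrist_force: [0.6, 0.6, -0.8]
tool_pos: [576.4, -245.5, 36.7]
wrist_force: [0.3, -0.4, 0.7]
tool_pos: [576.3, -242.5, 36.5]
wrist_force: [-0.9, 0.4, -0.5]
tool_pos: [576.2, -240.5, 36.5]
wrist_force: [0.3, -0.7, 0.2]
```

```bash
python3 -m inch '[[0,0.003,0,0,0,0,0],[0,0,0,0,0,0,0]]'|grep -E "pos|force: \["; python3 -m inch '[[0,0.003,0,0,0,0,0],[0,0.002,0,0,0,0,0],[0,0,0,0,0,0,0]]'|grep -E "pos|force: \[";python3 - <<'E'
from h import *
p=ctrl.capture("side");W=np.load("sideW.npy")
h=cv2.cvtColor(p["img"],cv2.COLOR_BGR2HSV);m=((h[...,0]<5)|(h[...,0]>175))&(h[...,1]>170)&(h[...,2]>90)
m[:, :340]=0;m[:,410:]=0;m[290:]=0;m[:225]=0
v,u=np.nonzero(m);P=np.array([world(p,a,b) for a,b in zip(u,v)]);print(len(u),u.mean(),v.mean(),P.mean(0),P.min(0),P.max(0))
cv2.imwrite("pics/l4.png",cv2.resize(p["img"][200:300,330:450],None,fx=5,fy=5,interpolation=cv2.INTER_CUBIC))
E
```

```text
tool_pos: [576.3, -237.4, 36.5]
wrist_force: [-0.8, -0.2, 0.8]
tool_pos: [576.4, -232.4, 36.5]
wrist_force: [-0.6, -0.2, -0.8]
74 372.7972972972973 255.36486486486487 [ 570.00750341 -214.16954021   89.06962174] [ 563.47199385 -222.81311713   19.31385081] [ 635.27246312 -181.0797776   122.78033905]
```

View pics/l4.png

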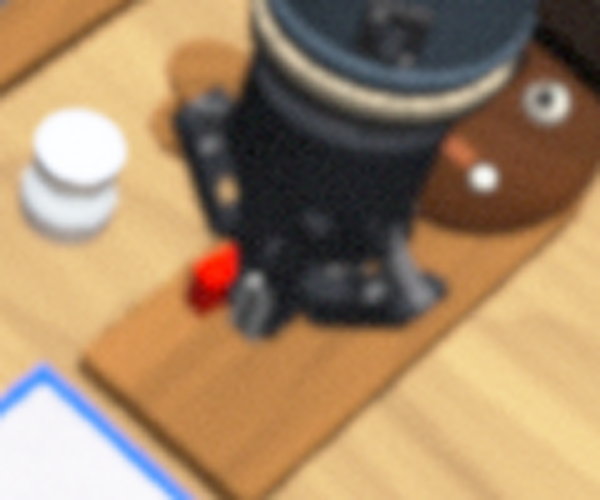

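The red grip, now at crop (215,275), has moved left with the fingers at almost no force, so c is the loose lever. I'll finish the ~20° turn, back off and measure.

```bash
python3 -m inch '[[0,0.003,0,0,0,0,0],[0,0.003,0,0,0,0,0],[0,0.0025,0,0,0,0,0],[0,0,0,0,0,0,0],[0,-0.02,0,0,0,0,0],[0,-0.01,-0.05,0,0,0,0],[0,0,-0.06,0,0,0,0],[0.045,0,-0.05,0,0,0,0],[0.06,0,0,0,0,0,0],[0.06,0,0,0,0,0,0],[0.06,0,0,0,0,0,0],[0,0,0,0,0,0,0]]'|grep -E "pos|force: \[";python3 - <<'E'
from h import *
np.set_printoptions(precision=1,suppress=True)
for n,z in(("top",94),("side",82)):
    p=ctrl.capture(n);h=cv2.cvtColor(p["img"],cv2.COLOR_BGR2HSV);m=((h[...,0]<5)|(h[...,0]>175))&(h[...,1]>170)&(h[...,2]>90)
    k,l,st,c=cv2.connectedComponentsWithStats(m.astype(np.uint8))
    for i in range(1,k):
        w=world(p,*c[i],z)
        if st[i,4]>15 and 500<w[0]<640 and abs(w[1])<320: print(n,st[i,4],c[i],w)
    for d in ctrl.tip_of("axis_c",p)+ctrl.tip_of("pad_c",p): print(d,world(p,*d["position"],70))
E
```

```text
tool_pos: [351.3, -254.6, 193.6]
wrist_force: [0.8, -0.7, -0.2]
top 54 [284.6 175.4] [575.9  12.2  94. ]
top 62 [358.5 175.5] [ 582.  -199.7   94. ]
top 57 [204.6 181.9] [550.5 240.1  94. ]
{'position': [206.9, 158.3], 'confidence': 0.83} [623.3 239.6  70. ]
{'position': [287.2, 151.4], 'confidence': 0.59} [650.8   6.3  70. ]
{'position': [365.1, 155.0], 'confidence': 0.57} [ 647.  -221.8   70. ]
{'position': [288.4, 216.6], 'confidence': 0.74} [459.9  -2.4  70. ]
{'position': [205.6, 220.6], 'confidence': 0.56} [441.4 235.8  70. ]
{'position': [364.1, 219.5], 'confidence': 0.56} [ 457.8 -221.4   70. ]
{'position': [154.7, 193.0], 'confidence': 0.41} [517.1 386.1  70. ]
side 90 [244.6 146.1] [551.5 235.3  82. ]
side 126 [373.3 251.6] [ 582.5 -205.7   82. ]
{'position': [400.8, 247.0], 'confidence': 0.89} [ 647.5 -229.5   70. ]
{'position': [270.2, 140.4], 'confidence': 0.71} [628.3 224.3  70. ]
{'position': [211.0, 142.5], 'confidence': 0.44} [493.5 313.2  70. ]
{'position': [338.6, 305.7], 'confidence': 0.94} [ 442.2 -250.    70. ]
{'position': [212.7, 183.6], 'confidence': 0.88} [416.6 179.4  70. ]
{'position': [271.3, 236.5], 'confidence': 0.59} [436.4 -36.6  70. ]
```

Lever c's grip moved 21.7 mm (about 18°), and that stays as it is. Next I measure the pot and pad c precisely and plan a near-horizontal grasp on the lugs.

```bash
cat >> h.py <<'E'
from scipy.spatial.transform import Rotation as Ro
def frame(az,el,ysign):
    a,e=np.radians([az,el]);z=np.array([np.cos(e)*np.cos(a),np.cos(e)*np.sin(a),np.sin(e)])
    y=ysign*np.array([np.sin(a),-np.cos(a),0]);return np.c_[np.cross(y,z),y,z]
R0=np.diag([-1.,1.,-1.])
def wrist(R,j1):
    e=Ro.from_matrix(R0.T@Ro.from_euler('z',-j1,degrees=True).as_matrix()@R).as_euler('YXZ',degrees=True);return e
def delta(P,R):
    o=ctrl.get_obs();Rc=np.array(o["orientation"])
    print("shift now-axes mm",Rc.T@(np.array(P)-o["tool_pos"]),"rotvec deg",np.degrees(Ro.from_matrix(Rc.T@R).as_rotvec()),"shift target-axes",R.T@(np.array(P)-o["tool_pos"]))
E
python3 - <<'E'
from h import *
np.set_printoptions(precision=1,suppress=True)
t=ctrl.capture("top");s=ctrl.capture("side")
for n,p in(("top",t),("side",s)):
    im=p["img"].astype(int);m=(im.min(2)>150)|((im[...,0]>180)&(im[...,2]<120))
    k,l,st,c=cv2.connectedComponentsWithStats(m.astype(np.uint8))
    for i in range(1,k):
        w=world(p,*c[i],6)
        if st[i,4]>600 and 400<w[0]<530 and abs(w[1])<300:
            r=cv2.minAreaRect(np.argwhere(l==i)[:,::-1].astype(np.float32));q=[world(p,*b,6)[:2] for b in cv2.boxPoints(r)]
            print(n,"pad",w,r[2],np.mean(q,0))
# lugs and rim of the pot
h=cv2.cvtColor(t["img"],cv2.COLOR_BGR2HSV);sub=(slice(178,206),slice(134,172))
dk=(h[...,2]<50)&(h[...,1]<170);mm=np.zeros_like(dk);mm[sub]=dk[sub]
k,l,st,c=cv2.connectedComponentsWithStats(mm.astype(np.uint8))
L=[world(t,*c[i],50) for i in range(1,k) if st[i,4]>5];print("lugs",[(c[i],st[i,4]) for i in range(1,k)],L)
cv=np.array([[220,45],[305,72],[190,120],[275,160]])/5+[100,170]-.4
Q=[world(t,*q,85)[:2] for q in cv];print("rim",Q,np.mean(Q,0))
o=ctrl.get_obs();print(o["t"],o["joint_pos"],wrist(np.array(o["orientation"]),o["joint_pos"][0]))
for nm,az,el,xy in(("pick",67.4,-12,(523,399)),("place",-65,-8,(465,-230))):
    for ys in(1,-1):
        R=frame(az,el,ys);w=np.array(xy)-220*R[:2,2];print(nm,ys,wrist(R,np.degrees(np.arctan2(w[1],w[0]))),w)
        if nm=="pick": delta(np.r_[xy,40]+65*R[:,2],R)
E
```

```text
top pad [465.2   2.    6. ] 90.0 [465.2   2. ]
top pad [ 469.6 -231.1    6. ] 87.79740142822266 [ 470.4 -231. ]
top pad [440.7 239.    6. ] 3.5763344764709473 [440.8 239.3]
side pad [440.5 235.5   6. ] 63.43495178222656 [445.1 239.6]
side pad [459.3   1.5   6. ] 50.194427490234375 [465.2   4.4]
side pad [ 459.7 -249.7    6. ] 46.54815673828125 [ 472.  -231.8]
lugs [(array([156.1, 182.5]), np.int32(11)), (array([148.3, 200.1]), np.int32(14))] [array([550.4, 388.4,  50. ]), array([498.1, 408.5,  50. ])]
rim [array([556.1, 416.5]), array([541.9, 367. ]), array([512.3, 431.3]), array([490.7, 381.6])] [525.2 399.1]
16.15 [-35.6   4.8 -11.   74.3   0.  -35.6] [  0.   -0.  -35.6]
pick 1 [-73.8 -41.8 169.1] [440.3 200.3]
shift now-axes mm [-192.9  711.6  166.4] rotvec deg [-74.8  49.8  92.4] shift target-axes [-10.6 -96.  749.7]
pick -1 [-73.8 -41.8 -10.9] [440.3 200.3]
shift now-axes mm [-192.9  711.6  166.4] rotvec deg [-45.5 -68.3 -56.2] shift target-axes [ 10.6  96.  749.7]
place 1 [ -74.3   59.1 -166.4] [372.9 -32.6]
place -1 [-74.3  59.1  13.6] [372.9 -32.6]
```

```bash
python3 -m inch '[[0,0,-0.05,0,0,0,0.085],[-0.013,0.0545,-0.006,0,0,0,0.085],[-0.013,0.0545,-0.006,0,0,0,0.085],[-0.013,0.0545,-0.006,0,0,0,0.085],[-0.013,0.0545,-0.006,0,0,0,0.085],[-0.013,0.0545,-0.006,0,0,0,0.085],[-0.013,0.0545,-0.006,0,0,0,0.085],[-0.013,0.0545,-0.006,0,0,0,0.085],[-0.013,0.0545,-0.006,0,0,0,0.085],[-0.013,0.0545,-0.006,0,0,0,0.085],[-0.013,0.0545,-0.006,0,0,0,0.085],[0,0,0,0,0,0,0.085]]'
python3 - <<'E'
from h import *
np.set_printoptions(precision=2,suppress=True)
R=frame(69,-12,-1);delta(np.array([524.5,399,40])-65*R[:,2],R);print(ctrl.get_obs()["joint_pos"])
E
```

```text
t: 17.65
tool_pos: [484.8, 294.5, 301.2]
orientation: [[-1.0, -0.004, -0.002], [-0.004, 1.0, -0.001], [0.002, -0.001, -1.0]]
wrist_force: [-0.2, -0.5, -0.3]
opening: 0.995
gripper_force: 0.0
shift now-axes mm [-17.56  45.21 247.67] rotvec deg [-46.41 -67.95 -57.36] shift target-axes [232.3    0.36  98.64]
[31.27 22.02 26.87 94.96  0.02 31.04]
```

```bash
python3 -m inch '[[0,0,0,-4.64,-6.8,-5.74,0.085],[0,0,0,-4.64,-6.8,-5.74,0.085],[0,0,0,-4.64,-6.8,-5.74,0.085],[0,0,0,-4.64,-6.8,-5.74,0.085],[0,0,0,-4.64,-6.8,-5.74,0.085],[0,0,0,-4.64,-6.8,-5.74,0.085],[0,0,0,-4.64,-6.8,-5.74,0.085],[0,0,0,-4.64,-6.8,-5.74,0.085],[0,0,0,-4.64,-6.8,-5.74,0.085],[0,0,0,-4.64,-6.8,-5.74,0.085],[0,0,0,0,0,0,0.085],[0,0,0,0,0,0,0.085]]'
python3 - <<'E'
from h import *
np.set_printoptions(precision=2,suppress=True)
R=frame(69,-12,-1);delta(np.array([524.5,399,40])-65*R[:,2],R);print(ctrl.get_obs()["joint_pos"])
E
```

```text
t: 19.15
tool_pos: [485.2, 291.0, 303.1]
orientation: [[-0.096, -0.926, 0.365], [-0.204, 0.378, 0.903], [-0.974, 0.013, -0.225]]
wrist_force: [0.7, 0.4, 0.1]
opening: 0.992
gripper_force: 0.0
shift now-axes mm [231.62  -0.04 106.14] rotvec deg [-1.01 -1.   -0.97] shift target-axes [233.42   2.04 102.09]
[ -4.38  -6.69 -56.82 -12.83  68.2  -34.53]
```

```bash
python3 -m inch '[[0,0,0.05,-1,-1,-1,0.085],[0,0,0.05,0,0,0,0.085],[0.045,0,0,0,0,0,0.085],[0.045,0,0,0,0,0,0.085],[0.045,0,0,0,0,0,0.085],[0,0,0,0,0,0,0.085]]'
python3 - <<'E'
from h import *
np.set_printoptions(precision=2,suppress=True)
R=frame(69,-12,-1);delta(np.array([524.5,399,40])-65*R[:,2],R);print(ctrl.get_obs()["joint_pos"])
p=ctrl.capture("side");cv2.imwrite("pics/a1.png",p["img"])
E
```

```text
t: 19.9
tool_pos: [514.5, 343.1, 150.1]
orientation: [[-0.084, -0.935, 0.345], [-0.203, 0.354, 0.913], [-0.976, 0.006, -0.22]]
wrist_force: [-0.5, 0.1, 0.6]
opening: 0.999
gripper_force: 0.0
shift now-axes mm [95.99 10.13 13.61] rotvec deg [ 0.31 -0.69 -0.3 ] shift target-axes [96.09 10.71 12.41]
[  3.13  24.06 -64.91 -59.83  63.2  -26.09]
```

View pics/a1.png

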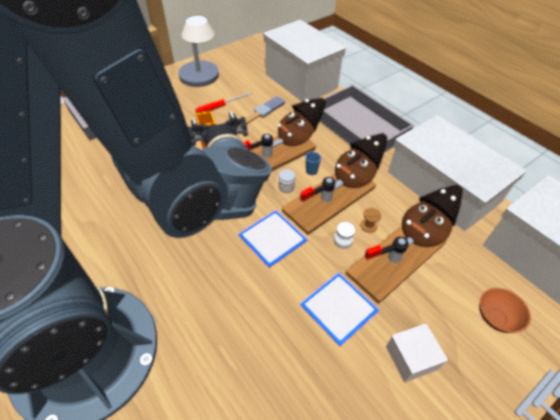

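The wrist, at about (200,200) in the side view, is folded so far that j3 sits at its limit. I'll fit the kinematics from the poses already logged, so I can choose a reachable approach.

```bash
cat > kin.py <<'E'
from h import *
from scipy.optimize import least_squares
LO=np.array([-170.91,-42.67,-65.05,-120.47,-90,-180]);HI=np.array([170.91,98.43,77.54,116.71,82.35,180])
Ry=lambda a:Ro.from_euler('y',a,degrees=True).as_matrix();Rz=lambda a:Ro.from_euler('z',a,degrees=True).as_matrix();Rx=lambda a:Ro.from_euler('x',a,degrees=True).as_matrix()
SG=-1
def orient(q): return Rz(q[0])@R0@Ry(90-(q[1]-q[2]+q[3]))@Rx(SG*q[4])@Rz(q[5])
def fk(q,k,full=False):
    r0,y0,h,L1,L2,b2,d4,d6=k;R=orient(q)
    e=np.array([r0,y0,h])+Ry(q[1])@[0,0,L1];w=e+Ry(q[1]-q[2])@[L2,0,b2];w5=w+Ry(q[1]-q[2]+q[3])@[d4,0,0]
    p=Rz(q[0])@w5+R[:,2]*d6
    return (p,R,Rz(q[0])@e,Rz(q[0])@w,Rz(q[0])@w5) if full else (p,R)
def ik(P,R,k,q0):
    f=lambda q:np.r_[(fk(q,k)[0]-P),300*Ro.from_matrix(fk(q,k)[1].T@R).as_rotvec()]
    best=None
    for d in range(6):
        g=np.clip(np.array(q0)+np.random.default_rng(d).normal(0,20,6)*(d>0),LO+1,HI-1)
        s=least_squares(f,g,bounds=(LO,HI))
        if best is None or s.cost<best.cost: best=s
        if s.cost<.5:break
    return best.x,np.sqrt(2*best.cost)
E
python3 - <<'E'
import kin;from kin import *
np.set_printoptions(precision=2,suppress=True)
D=[([67.494,12.198,-1.971,75.831,0,90],[191.381,461.908,194.506]),([20.867,25.378,-.993,63.56,0,20.846],[551.9,210.7,75.6]),([-35.6,4.8,-11,74.3,0,-35.6],[351.3,-254.6,193.6]),([31.27,22.02,26.87,94.96,.02,31.04],[484.8,294.5,301.2]),([-4.38,-6.69,-56.82,-12.83,68.2,-34.53],[485.2,291,303.1]),([3.13,24.06,-64.91,-59.83,63.2,-26.09],[514.5,343.1,150.1])]
for s in(1,-1):
    kin.SG=s;r=least_squares(lambda k:np.concatenate([fk(np.array(q),k)[0]-p for q,p in D]),[0,0,300,400,400,0,100,250])
    print(s,r.x,r.cost);print(orient(np.array(D[5][0])))
    if s==-1 or r.cost<100: np.save(f"k{s}.npy",r.x)
E
```

```text
1 [ 124.43   31.58  144.23  552.18  298.49 -231.93  406.43 -247.09] 34505.78855182578
[[-0.08 -0.94 -0.34]
 [-0.2   0.35 -0.91]
 [ 0.98 -0.01 -0.22]]
-1 [-32.78   5.95 310.84 518.6  398.94 157.52 350.75 331.54] 1537.1083784242062
[[-0.77  0.46 -0.44]
 [-0.24  0.43  0.87]
 [ 0.59  0.77 -0.22]]
```

```bash
sed -i 's/Ry(90-(q\[1\]-q\[2\]+q\[3\]))/Ry((q[1]-q[2]+q[3])-90)/' kin.py
cat > data.py <<'E'
D=[([67.494,12.198,-1.971,75.831,0,90],[191.381,461.908,194.506]),([20.867,25.378,-.993,63.56,0,20.846],[551.9,210.7,75.6]),([-35.6,4.8,-11,74.3,0,-35.6],[351.3,-254.6,193.6]),([31.27,22.02,26.87,94.96,.02,31.04],[484.8,294.5,301.2]),([-4.38,-6.69,-56.82,-12.83,68.2,-34.53],[485.2,291,303.1]),([3.13,24.06,-64.91,-59.83,63.2,-26.09],[514.5,343.1,150.1])]
E
python3 - <<'E'
import kin;from kin import *;from data import D
np.set_printoptions(precision=2,suppress=True)
for s in(1,-1):
    kin.SG=s
    f=lambda k:np.concatenate([fk(np.array(q),k)[0]-p for q,p in D])
    r=least_squares(f,[0,0,300,400,400,0,100,250]);print(s,r.x,r.cost);print(r.fun.reshape(-1,3));print(orient(np.array(D[5][0])))
    if r.cost<50: np.save("k.npy",r.x);print("saved")
E
```

```text
1 [ 106.26   18.84  192.86  578.    298.06 -174.01  580.5  -289.07] 24872.389568177477
[[ -27.05  -16.07   30.19]
 [ -50.21    0.71   59.75]
 [ -20.34   40.83   35.2 ]
 [  47.37   50.85  -12.13]
 [   8.18  -40.71 -163.21]
 [  36.01  -35.72   50.2 ]]
[[-0.77  0.46  0.44]
 [-0.24  0.43 -0.87]
 [-0.59 -0.77 -0.22]]
-1 [ -2.46  -0.5  242.85 488.83 394.25  66.66 141.19 352.77] 4.551479726083077
[[ 0.24 -0.74  0.3 ]
 [ 0.02 -0.84 -0.46]
 [ 2.18  0.92 -0.81]
 [ 0.09 -0.47  0.61]
 [-0.55 -0.12  0.44]
 [ 0.35 -0.1  -0.08]]
[[-0.08 -0.94  0.34]
 [-0.2   0.35  0.91]
 [-0.98  0.01 -0.22]]
saved
```

```bash
cat > s.py <<'E'
from kin import *
np.set_printoptions(precision=0,suppress=True)
k=np.load("k.npy")
def test(xy,z,az,el,ys,q0=None):
    R=frame(az,el,ys);P=np.r_[xy,z]+65*R[:,2]
    w=np.array(xy)-330*R[:2,2];b=np.degrees(np.arctan2(w[1],w[0]));rel=(az-b+180)%360-180
    q,c=ik(P,R,k,np.clip([b,30,-50,-30,-rel if False else rel,0 if ys<0 else 170],LO+1,HI-1));return q,c
if __name__=="__main__":
    for el in(-10,-25,-40,-60):
        for az in(69,249):
            q,c=test((524.5,399),40,az,el,-1);print("pick",az,el,round(c,1),q)
    for el in(-8,-15):
        for az in range(-120,10,15):
            q,c=test((471,-231),50,az,el,-1);m=fk(q,k,True);print("place",az,el,round(c,1),q,m[3],m[4])
E
python3 s.py
```

```text
pick 69 -10 0.0 [ 18.  56. -57. -98.  50. -12.]
pick 249 -10 168.3 [ 50.  73.  47. 117. -29. 165.]
pick 69 -25 0.0 [ 20.  36. -55. -56.  43. -26.]
pick 249 -25 112.0 [ 48.  73.  55. 117. -24. 164.]
pick 69 -40 0.0 [ 24.  25. -46. -21.  33. -33.]
pick 249 -40 57.6 [ 46.  74.  63. 117. -19. 161.]
pick 69 -60 0.0 [ 29.  23. -29.  13.  19. -36.]
pick 249 -60 0.0 [ 43.  68.  56. 106. -13. 157.]
place -120 -8 0.0 [  2.  71.  18. 112. -58. 167.] [750.  19. 127.] [613.  16.  90.]
place -105 -8 0.0 [  5.  63.   1.  95. -69. 159.] [675.  55. 144.] [545.  44.  90.]
place -90 -8 0.0 [  7.  51. -21.  58. -80. 130.] [560.  64. 199.] [471.  54.  90.]
place -75 -8 0.0 [  6.  46. -61. -64. -78.  43.] [295.  33. 187.] [397.  44.  90.]
place -60 -8 33.4 [   5.   68.  -65. -120.  -68.   12.] [229.  18.  91.] [366.  29.  60.]
place -45 -8 77.0 [   3.   68.  -65. -120.  -57.    9.] [231.  10.  93.] [368.  16.  63.]
place -30 -8 122.2 [  -3.   67.  -65. -120.  -41.    6.] [232. -13.  96.] [370. -20.  67.]
place -15 -8 100.8 [ -53.   68.  -65. -120.   50.   -8.] [ 140. -184.   94.] [ 224. -294.   65.]
place
[... 163 characters left out ...]
 10. 124.]
place -105 -15 0.0 [  4.  55.  -5.  81. -66. 143.] [652.  45. 214.] [543.  37. 124.]
place -90 -15 0.0 [  6.  42. -28.  40. -74. 111.] [520.  52. 257.] [471.  47. 124.]
place -75 -15 0.0 [  5.  35. -58. -35. -72.  57.] [325.  30. 244.] [399.  37. 124.]
place -60 -15 34.5 [  4.  39. -65. -63. -64.  37.] [273.  21. 226.] [379.  29. 133.]
place -45 -15 85.6 [  2.  36. -65. -64. -55.  27.] [275.  11. 240.] [387.  16. 155.]
place -30 -15 127.0 [-12.  18. -65. -47. -24.  12.] [257. -54. 326.] [369. -77. 243.]
place -15 -15 109.7 [-51.  30. -65. -58.  45. -22.] [ 171. -213.  270.] [ 243. -302.  186.]
place 0 -15 61.6 [-56.  38. -65. -64.  60. -32.] [ 154. -227.  230.] [ 216. -319.  142.]
```

The fit is good to about 1 mm. The pick pose is reachable at the pot itself, so I'll come down on it vertically with the tool near-horizontal and the fingers straddling the lugs.

Run:
```python
from kin import *
np.set_printoptions(precision=2,suppress=True)
R=frame(69,-12,-1);G=np.array([524.5,399,40]);delta(G+65*R[:,2]+[0,0,110],R)
k=np.load("k.npy");q=ctrl.get_obs()["joint_pos"]
for dz in(110,60,0): print(ik(G+65*R[:,2]+[0,0,dz],R,k,q))
```

```text
shift now-axes mm [-10.32  10.35 119.66] rotvec deg [ 0.29 -0.58 -0.12] shift target-axes [ -9.13  10.94 119.71]
(array([ 17.89,  33.13, -59.78, -74.2 ,  49.58, -14.45]), np.float64(1.2803645211430333e-13))
(array([ 17.89,  42.25, -59.49, -83.04,  49.58, -14.45]), np.float64(2.988256956159205e-13))
(array([ 17.89,  52.91, -57.67, -91.89,  49.58, -14.45]), np.float64(9.016750082783474e-12))
```

```bash
python3 -m inch '[[-0.01,0.01,0.03,0,0,0,0.085],[0,0,0.045,0,0,0,0.085],[0,0,0.045,0,0,0,0.085],[0,0,0,0,0,0,0.085],[0,0,0,0,0,0,0.085]]'
python3 - <<'E'
from kin import *
np.set_printoptions(precision=2,suppress=True)
R=frame(69,-12,-1);G=np.array([524.5,399,40]);delta(G+65*R[:,2]+[0,0,110],R);delta(G+65*R[:,2],R)
for n in("side",):
    p=ctrl.capture(n);cv2.imwrite("pics/a2.png",cv2.resize(p["img"][70:230,130:330],None,fx=3.5,fy=3.5,interpolation=cv2.INTER_CUBIC))
E
```

```text
t: 20.58
tool_pos: [547.2, 458.8, 139.2]
orientation: [[-0.075, -0.936, 0.345], [-0.201, 0.353, 0.914], [-0.977, -0.001, -0.214]]
wrist_force: [-0.1, 0.5, 0.2]
opening: 0.996
gripper_force: 0.0
shift now-axes mm [ 2.75 -0.2   0.24] rotvec deg [ 0.32 -0.38  0.14] shift target-axes [ 2.75 -0.21  0.22]
shift now-axes mm [110.19  -0.07  23.83] rotvec deg [ 0.32 -0.38  0.14] shift target-axes [110.35  -0.21  23.09]
```

View pics/a2.png

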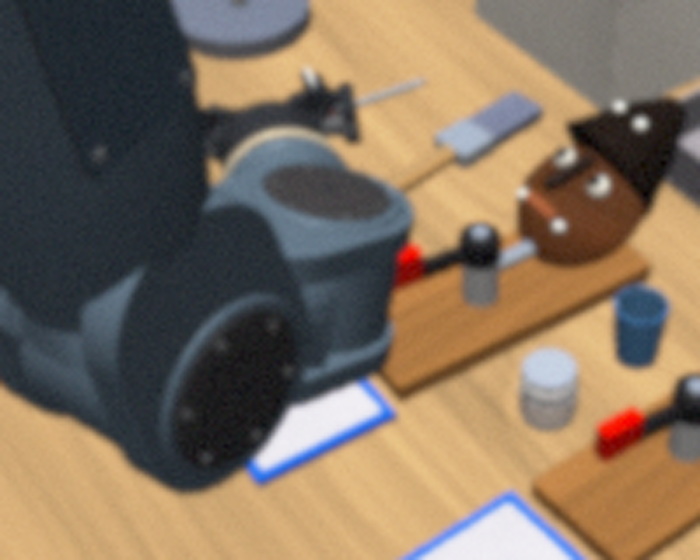

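In the view, the j5 housing at crop (330,290) passes close to the left lever's red grip at (405,262). Before descending I'll check the clearance from depth.

Run:
```python
from kin import *
np.set_printoptions(precision=0,suppress=True)
o=ctrl.get_obs();T=o["tool_pos"];R=np.array(o["orientation"]);zh=R[:,2]
A=[]
for n in("side","top"):
    p=ctrl.capture(n);v,u=np.nonzero(p["depth"]>0);d=p["depth"][v,u];K=np.array(p["intrinsics"]);E=np.array(p["extrinsics"])
    c=np.c_[(u-K[0,2])/K[0,0]*d,-(v-K[1,2])/K[1,1]*d,-d];A.append(c@E[:3,:3].T+E[:3,3])
A=np.vstack(A);q=(A-T)@R   # tool coords: x down, y left-right, z fwd
k=(np.abs(q[:,1])<130)&(np.abs(q[:,0])<150)&(A[:,2]>115);q=q[k];W=A[k]
for a in range(-500,0,25):
    s=q[(q[:,2]>=a)&(q[:,2]<a+25)];w=W[(q[:,2]>=a)&(q[:,2]<a+25)]
    if len(s)>5: print(a,len(s),"x(down)",np.percentile(s[:,0],[1,99]),"y",np.percentile(s[:,1],[1,99]),"zmin world",np.percentile(w[:,2],1))
```

```text
-500 1156 x(down) [-129.   39.] y [30. 86.] zmin world 204.60973126473212
-475 496 x(down) [-122.   38.] y [17. 61.] zmin world 203.48198507233636
-450 351 x(down) [-134.   41.] y [-4. 74.] zmin world 190.16790822496677
-425 1168 x(down) [-142.   48.] y [-34. 113.] zmin world 179.11846273398731
-400 1268 x(down) [-126.   51.] y [-55. 103.] zmin world 172.15189468819054
-375 804 x(down) [-72.  41.] y [-63.  88.] zmin world 177.82227474298315
-350 595 x(down) [-65. -34.] y [-62.  49.] zmin world 244.12137711009984
-325 315 x(down) [-62.   3.] y [-51.  44.] zmin world 201.85192870459983
-300 309 x(down) [-49.  -8.] y [-42.  42.] zmin world 207.18618067344028
-275 476 x(down) [-47.  -6.] y [-42.  42.] zmin world 199.79188260348417
-250 393 x(down) [-47.  -6.] y [-44.  42.] zmin world 196.39205782349114
-225 267 x(down) [-41.  -2.] y [-36.  35.] zmin world 184.97473962388204
-200 369 x(down) [-42.  -6.] y [-37.  36.] zmin world 183.16454993608394
-175 341 x(down) [-39.  11.] y [-70.  64.] zmin world 161.09255167391285
-150 471 x(down) [-24.   7.] y [-70.  68.] zmin world 163.1372338995355
-125 453 x(down) [-22.  13.] y [-72.  72.] zmin world 149.12901706138143
-100 148 x(down) [-17.  12.] y [-73.  68.] zmin world 148.5759960338513
-75 86 x(down) [-16.   5.] y [-57.  55.] zmin world 146.16695569010014
```

```bash
python3 -m inch '[[0.037,0,0.008,0,0,0,0.085],[0.037,0,0.008,0,0,0,0.085],[0.036,0,0.008,0,0,0,0.085],[0,0,0,0,0,0,0.085],[0,0,0,0,0,0,0.085]]'
python3 - <<'E'
from kin import *
np.set_printoptions(precision=1,suppress=True)
R=frame(69,-12,-1);G=np.array([524.5,399,40]);delta(G+65*R[:,2],R);print(ctrl.get_obs()["joint_pos"])
t=ctrl.capture("top")
for th,z in(("pot",0),("pot_mid",42)):
    for d in ctrl.tip_of(th,t): print(th,d,world(t,*d["position"],z))
h=cv2.cvtColor(t["img"],cv2.COLOR_BGR2HSV);m=(h[...,0]>8)&(h[...,0]<26)&(h[...,1]>190)&(h[...,2]>150)
v,u=np.nonzero(m[175:215,130:175]);print("orange rim",len(u),u.min()+130,u.max()+130,v.min()+175,v.max()+175)
E
```

```text
t: 21.35
tool_pos: [547.3, 457.5, 25.0]
orientation: [[-0.077, -0.935, 0.345], [-0.202, 0.354, 0.913], [-0.976, 0.001, -0.216]]
wrist_force: [0.0, 0.3, 0.5]
opening: 0.996
gripper_force: 0.0
shift now-axes mm [-1.6  0.3  0.4] rotvec deg [ 0.3 -0.5  0. ] shift target-axes [-1.6  0.3  0.4]
[ 17.7  52.3 -57.3 -90.1  49.9 -15.2]
pot {'position': [136.2, 230.5], 'confidence': 0.72} [410.2 452.4   0. ]
pot {'position': [154.3, 192.0], 'confidence': 0.66} [528.2 404.1   0. ]
pot {'position': [287.9, 217.0], 'confidence': 0.37} [464.   -2.3   0. ]
pot_mid {'position': [152.8, 190.3], 'confidence': 0.97} [528.2 398.8  42. ]
pot_mid {'position': [132.7, 225.7], 'confidence': 0.69} [422.2 452.1  42. ]
pot_mid {'position': [418.3, 208.2], 'confidence': 0.31} [ 498.  -385.8   42. ]
orange rim 42 139 159 180 199
```

```bash
python3 -m inch '[[0,0,0,0,0,0,0.0],[0,0,0,0,0,0,0.0],[0,0,0,0,0,0,0.0],[0,0,0,0,0,0,0.0],[0,0,0,0,0,0,0.0],[0,0,0,0,0,0,0.0]]'; python3 -m inch '[[-0.02,0,-0.005,0,0,0,0],[-0.03,0,-0.006,0,0,0,0],[-0.03,0,-0.006,0,0,0,0],[-0.04,0,-0.008,0,0,0,0],[0,0,0,0,0,0,0]]'
python3 - <<'E'
from kin import *
np.set_printoptions(precision=1,suppress=True)
for n in("side","top"):
    t=ctrl.capture(n);print(ctrl.get_obs()["joint_pos"])
    for d in ctrl.tip_of("pot_mid",t): print(n,d["confidence"],d["position"],world(t,*d["position"],42),world(t,*d["position"],160))
E
```

```text
t: 22.25
tool_pos: [547.1, 457.9, 24.9]
orientation: [[-0.075, -0.936, 0.345], [-0.201, 0.353, 0.914], [-0.977, -0.0, -0.215]]
wrist_force: [-2.2, -4.9, 9.6]
opening: 0.718
gripper_force: 63.6
t: 22.88
tool_pos: [548.1, 459.5, 150.3]
orientation: [[-0.072, -0.936, 0.346], [-0.2, 0.353, 0.914], [-0.977, -0.003, -0.213]]
wrist_force: [0.1, 0.6, -1.7]
opening: 0.72
gripper_force: 65.6
[ 17.9  30.4 -59.1 -70.1  49.8 -15.1]
side 0.57 [202.3, 96.2] [601.3 548.4  42. ] [526.2 391.5 160. ]
[ 17.9  30.6 -59.1 -70.1  49.8 -15.1]
top 0.96 [147.7, 267.8] [301.1 401.9  42. ] [304.3 373.2 160. ]
top 0.73 [142.6, 186.1] [539.8 429.4  42. ] [524.7 398.6 160. ]
top 0.7 [132.8, 227.2] [417.8 451.5  42. ] [412.1 419.1 160. ]
```

The pot is gripped (61 mm across the lugs) and lifted. Next I plan the carry: raise, swing through tool-down, then come to the inverted pose above pad c.

```bash
cat > plan.py <<'E'
from kin import *
np.set_printoptions(precision=1,suppress=True)
k=np.load("k.npy")
def seg(P0,Ra,P1,Rb,q,n=10):
    rv=Ro.from_matrix(Ra.T@Rb).as_rotvec();print("rotvec",np.degrees(rv),"| world shift",np.array(P1)-P0)
    for i in range(1,n+1):
        R=Ra@Ro.from_rotvec(rv*i/n).as_matrix();P=P0+(np.array(P1)-P0)*i/n
        q,c=ik(P,R,k,q)
        if i%2==0 or c>1: print("  ",q,round(c,1))
    return q
E
python3 - <<'E'
from plan import *
o=ctrl.get_obs();q=o["joint_pos"];P=o["tool_pos"];R=np.array(o["orientation"])
for j6 in(-75,):
    Rm=orient(np.array([10,20,0,70,0,j6]));Pm=np.array([520,100,330.])
    P1=P+[0,0,150];q1=seg(P,R,P1,R,q,3)
    q2=seg(P1,R,Pm,Rm,q1)
    R2=frame(-75,-6,1);P2=np.array([471,-231,51])+65*R2[:,2];
    q3=seg(Pm,Rm,P2+[0,0,200],R2,q2);q4=seg(P2+[0,0,200],R2,P2,R2,q3,6)
E
```

```text
rotvec [0. 0. 0.] | world shift [  0.   0. 150.]
   [ 17.9  14.1 -55.9 -50.3  49.8 -15.1] 0.0
rotvec [-10.5  76.9 -13.3] | world shift [ -27.1 -359.1   35.2]
   [ 11.8  -1.1 -34.6  12.8  49.5 -40.4] 0.0
   [  8.8   1.6 -15.4  48.4  40.8 -58.5] 0.0
   [  8.1   6.8   1.1  70.7  28.2 -68. ] 0.0
   [  9.1  12.4  14.7  86.1  14.2 -72.4] 0.0
   [ 10.9  17.8  25.   97.2  -0.  -74.1] 0.0
rotvec [ 14.6  83.1 -16.3] | world shift [ -32.3 -393.4  -85.8]
   [ 13.8  15.7  17.4  93.8 -16.7 -74.1] 0.0
   [ 16.   13.4   5.4  87.1 -33.4 -74.2] 0.0
   [ 16.3  11.8  -9.2  76.4 -50.2 -75.7] 0.0
   [ 13.7  10.9 -26.2  56.2 -67.3 -83.9] 0.0
   [   6.6   12.5  -60.1  -36.9  -79.7 -144.7] 0.0
rotvec [0. 0. 0.] | world shift [   0.    0. -200.]
   [   6.6   24.5  -62.9  -51.6  -79.7 -144.7] 0.0
   [   6.6   37.6  -63.6  -65.5  -79.7 -144.7] 0.0
   [   6.6   50.6  -62.1  -76.9  -79.7 -144.7] 0.0
```

```bash
python3 -m inch '[[-0.049,0,-0.0105,0,0,0,0],[-0.049,0,-0.0105,0,0,0,0],[-0.049,0,-0.0105,0,0,0,0],[0,0,0,0,0,0,0]]'
cat >> plan.py <<'E'
def rows(P1,Rb,n):
    o=ctrl.get_obs();R=np.array(o["orientation"]);U,_,V=np.linalg.svd(R);R=U@V
    rv=Ro.from_matrix(R.T@Rb).as_rotvec()/n;s=(np.array(P1)-o["tool_pos"])/n
    print("turn/row",np.degrees(rv).round(2))
    for i in range(n): print("mm",R.T@s);R=R@Ro.from_rotvec(rv).as_matrix()
E
python3 - <<'E'
from plan import *
rows([520,100,330.],orient(np.array([10,20,0,70,0,-75])),10)
E
```

```text
t: 23.58
tool_pos: [548.9, 460.4, 300.3]
orientation: [[-0.073, -0.936, 0.346], [-0.201, 0.353, 0.914], [-0.977, -0.003, -0.213]]
wrist_force: [-0.3, 0.4, -1.7]
opening: 0.717
gripper_force: 65.7
turn/row [-1.1  7.7 -1.3]
mm [  4.5 -10.  -34.6]
mm [  9.4  -9.2 -33.8]
mm [ 14.   -8.3 -32.4]
mm [ 18.4  -7.4 -30.4]
mm [ 22.5  -6.4 -27.7]
mm [ 26.2  -5.3 -24.6]
mm [ 29.4  -4.3 -20.9]
mm [ 32.   -3.2 -16.8]
mm [ 34.   -2.2 -12.4]
mm [35.4 -1.2 -7.8]
```

```bash
python3 -m inch '[[0.0045,-0.01,-0.035,-1.1,7.7,-1.3,0],[0.0095,-0.009,-0.034,-1.1,7.7,-1.3,0],[0.014,-0.008,-0.032,-1.1,7.7,-1.3,0],[0.0185,-0.0075,-0.03,-1.1,7.7,-1.3,0],[0.0225,-0.0065,-0.028,-1.1,7.7,-1.3,0],[0.026,-0.005,-0.025,-1.1,7.7,-1.3,0],[0.0295,-0.004,-0.021,-1.1,7.7,-1.3,0],[0.032,-0.003,-0.017,-1.1,7.7,-1.3,0],[0.034,-0.002,-0.012,-1.1,7.7,-1.3,0],[0.0355,-0.001,-0.008,-1.1,7.7,-1.3,0],[0,0,0,0,0,0,0],[0,0,0,0,0,0,0]]'
python3 - <<'E'
from plan import *
R2=frame(-75,-6,1);P2=np.array([471,-231,51])+65*R2[:,2]
print(ctrl.get_obs()["joint_pos"]);rows(P2+[0,0,200],R2,16)
E
```

```text
t: 25.08
tool_pos: [529.1, 194.1, 239.4]
orientation: [[-0.145, -0.986, 0.082], [-0.941, 0.163, 0.296], [-0.305, -0.035, -0.952]]
wrist_force: [-0.4, 0.7, -1.0]
opening: 0.722
gripper_force: 65.6
[ 10.2  10.7  -0.   71.3  16.1 -69.6]
turn/row [ 0.8  6.2 -1.5]
mm [29.  -2.4 -9.5]
mm [29.9 -1.8 -6.3]
mm [30.4 -1.  -3. ]
mm [30.6 -0.2  0.3]
mm [30.4  0.6  3.7]
mm [29.8  1.5  6.9]
mm [28.8  2.4 10.1]
mm [27.4  3.3 13.1]
mm [25.8  4.3 15.9]
mm [23.8  5.2 18.5]
mm [21.5  6.1 20.9]
mm [18.9  6.9 23. ]
mm [16.1  7.7 24.8]
mm [13.1  8.5 26.3]
mm [ 9.9  9.2 27.4]
mm [ 6.7  9.8 28.2]
```

```bash
python3 -m inch '[[0.029,-0.0025,-0.0095,0.8,6.2,-1.5,0],[0.03,-0.002,-0.0065,0.8,6.2,-1.5,0],[0.0305,-0.001,-0.003,0.8,6.2,-1.5,0],[0.0305,0,0,0.8,6.2,-1.5,0],[0.0305,0.0005,0.0035,0.8,6.2,-1.5,0],[0.03,0.0015,0.007,0.8,6.2,-1.5,0],[0.029,0.0025,0.01,0.8,6.2,-1.5,0],[0.0275,0.0035,0.013,0.8,6.2,-1.5,0],[0,0,0,0,0,0,0]]'
python3 - <<'E'
from plan import *
R2=frame(-75,-6,1);P2=np.array([471,-231,51])+65*R2[:,2]
o=ctrl.get_obs();print(o["joint_pos"]);rows(P2+[0,0,200],R2,12)
seg(o["tool_pos"],np.array(o["orientation"]),P2+[0,0,200],R2,o["joint_pos"],12)
E
```

```text
t: 26.2
tool_pos: [506.8, -50.9, 242.6]
orientation: [[-0.019, -0.992, 0.125], [-0.841, -0.052, -0.539], [0.541, -0.115, -0.833]]
wrist_force: [-0.9, 0.2, -1.1]
opening: 0.718
gripper_force: 65.5
[ 16.7  11.1  -4.9  76.4 -33.5 -73.6]
turn/row [ 0.6  4.2 -1. ]
mm [17.1  2.6 10.6]
mm [16.2  3.  11.8]
mm [15.3  3.4 12.9]
mm [14.2  3.8 13.9]
mm [13.1  4.2 14.9]
mm [11.9  4.6 15.7]
mm [10.7  5.  16.5]
mm [ 9.3  5.3 17.2]
mm [ 8.   5.6 17.8]
mm [ 6.6  6.  18.2]
mm [ 5.1  6.3 18.6]
mm [ 3.6  6.5 18.8]
rotvec [  7.   50.  -12.3] | world shift [ -19.1 -242.5    1.6]
   [ 17.1  11.2  -9.5  73.7 -41.8 -74.2] 0.0
   [ 16.9  11.2 -14.9  69.4 -50.2 -75.5] 0.0
   [ 15.9  11.4 -21.1  63.  -58.7 -78.1] 0.0
   [ 14.   11.2 -28.6  52.2 -67.2 -84.1] 0.0
   [  11.     9.7  -39.5   29.3  -75.3 -100. ] 0.0
   [   6.6   12.5  -60.1  -36.9  -79.7 -144.7] 0.0
```

```bash
python3 -m inch '[[0.017,0.0025,0.0105,0.6,4.2,-1,0],[0.016,0.003,0.012,0.6,4.2,-1,0],[0.0155,0.0035,0.013,0.6,4.2,-1,0],[0.014,0.004,0.014,0.6,4.2,-1,0],[0.013,0.004,0.015,0.6,4.2,-1,0],[0.012,0.0045,0.0155,0.6,4.2,-1,0],[0.0105,0.005,0.0165,0.6,4.2,-1,0],[0.0095,0.0055,0.017,0.6,4.2,-1,0],[0.004,0.003,0.009,0.3,2.1,-0.5,0],[0.004,0.003,0.009,0.3,2.1,-0.5,0],[0,0,0,0,0,0,0]]'
python3 - <<'E'
from plan import *
R2=frame(-75,-6,1);P2=np.array([471,-231,51])+65*R2[:,2]
o=ctrl.get_obs();print(o["joint_pos"]);rows(P2+[0,0,200],R2,11)
seg(o["tool_pos"],np.array(o["orientation"]),P2+[0,0,200],R2,o["joint_pos"],11)
E
```

```text
t: 27.58
tool_pos: [493.0, -233.3, 245.1]
orientation: [[0.021, -0.975, 0.223], [-0.318, -0.218, -0.923], [0.948, -0.052, -0.315]]
wrist_force: [-0.2, -0.2, -0.7]
opening: 0.719
gripper_force: 65.6
[ 12.5  10.5 -33.7  42.6 -71.6 -90.3]
turn/row [ 0.2  1.1 -0.3]
mm [1.7 1.7 5. ]
mm [1.5 1.7 5. ]
mm [1.4 1.7 5. ]
mm [1.3 1.7 5. ]
mm [1.2 1.7 5.1]
mm [1.1 1.8 5.1]
mm [1.  1.8 5.1]
mm [0.9 1.8 5.1]
mm [0.8 1.8 5.1]
mm [0.7 1.8 5.1]
mm [0.6 1.9 5.1]
rotvec [ 1.7 12.3 -3.4] | world shift [ -5.2 -60.1  -0.9]
   [ 11.7  10.1 -36.6  36.2 -73.8 -94.8] 0.0
   [  10.8    9.5  -40.3   27.2  -75.8 -101.3] 0.0
   [   9.7    8.9  -44.9   15.   -77.5 -110.2] 0.0
   [   8.5    8.8  -50.5   -1.7  -78.9 -122. ] 0.0
   [   7.3   10.5  -57.   -23.9  -79.6 -136.7] 0.0
```

```bash
python3 -m inch '[[0.0015,0.0015,0.005,0.2,1.1,-0.3,0],[0.0015,0.0015,0.005,0.2,1.1,-0.3,0],[0.0015,0.0015,0.005,0.2,1.1,-0.3,0],[0.0015,0.0015,0.005,0.2,1.1,-0.3,0],[0.001,0.002,0.005,0.2,1.1,-0.3,0],[0.001,0.002,0.005,0.2,1.1,-0.3,0],[0.001,0.002,0.005,0.2,1.1,-0.3,0],[0.001,0.002,0.005,0.2,1.1,-0.3,0],[0.001,0.002,0.005,0.2,1.1,-0.3,0],[0.0005,0.002,0.005,0.2,1.1,-0.3,0],[0.0005,0.002,0.005,0.2,1.1,-0.3,0],[0,0,0,0,0,0,0]]'
python3 - <<'E'
from plan import *
R2=frame(-75,-6,1);P2=np.array([471,-231,51])+65*R2[:,2]
o=ctrl.get_obs();print(o["joint_pos"]);delta(P2,R2)
E
```

```text
t: 29.08
tool_pos: [488.4, -292.7, 244.5]
orientation: [[0.025, -0.963, 0.268], [-0.103, -0.269, -0.958], [0.994, -0.003, -0.106]]
wrist_force: [-0.6, 0.9, -1.7]
opening: 0.715
gripper_force: 65.6
[   6.5   12.6  -61.   -39.7  -79.1 -146.4]
shift now-axes mm [-199.2    1.5   21.8] rotvec deg [-0.6  0.1 -0.1] shift target-axes [-199.2    0.8   21.5]
```

```bash
python3 -m inch '[[-0.045,0,0.005,0,0,0,0],[-0.045,0,0.005,0,0,0,0],[-0.045,0,0.005,0,0,0,0],[-0.045,0,0.005,0,0,0,0],[0,0,0,0,0,0,0]]'
python3 - <<'E'
from plan import *
R2=frame(-75,-6,1);P2=np.array([471,-231,51])+65*R2[:,2]
o=ctrl.get_obs();print(o["joint_pos"]);delta(P2,R2)
p=ctrl.capture("side");cv2.imwrite("pics/p1.png",cv2.resize(p["img"][190:350,200:450],None,fx=3.2,fy=3.2,interpolation=cv2.INTER_CUBIC))
h=cv2.cvtColor(p["img"],cv2.COLOR_BGR2HSV)
for n in("side","top"):
    p=ctrl.capture(n);h=cv2.cvtColor(p["img"],cv2.COLOR_BGR2HSV);m=(h[...,0]>6)&(h[...,0]<24)&(h[...,1]>200)&(h[...,2]>60)
    v,u=np.nonzero(m);W=np.array([world(p,a,b) for a,b in zip(u,v)]);s=(abs(W[:,0]-471)<70)&(abs(W[:,1]+231)<70)&(W[:,2]>0);W=W[s]
    if len(W): print(n,len(W),np.percentile(W,[2,50,98],axis=0))
E
```

```text
t: 29.7
tool_pos: [488.1, -293.6, 59.5]
orientation: [[0.034, -0.963, 0.266], [-0.101, -0.268, -0.958], [0.994, 0.006, -0.107]]
wrist_force: [-0.7, 0.5, -0.9]
opening: 0.716
gripper_force: 65.6
[   6.4   48.6  -63.1  -77.7  -79.  -146.8]
shift now-axes mm [-15.3   0.2   1.4] rotvec deg [-0.5  0.1  0.4] shift target-axes [-15.3   0.3   1.4]
side 899 [[ 445.  -269.6   72.8]
 [ 466.5 -243.4  103.8]
 [ 500.4 -211.5  115. ]]
top 452 [[ 445.7 -264.5   49.4]
 [ 470.7 -223.4  104.3]
 [ 494.7 -195.   118.6]]
```

```bash
python3 -m inch '[[-0.004,0,0.0005,0,0,0,0],[-0.004,0,0.0005,0,0,0,0],[0,0,0,0,0,0,0]]'|grep -E "pos|force: \["; for i in 1; do python3 -m inch '[[-0.002,0,0,0,0,0,0],[0,0,0,0,0,0,0]]'|grep -E "pos|force: \["; python3 -m inch '[[-0.002,0,0,0,0,0,0],[0,0,0,0,0,0,0]]'|grep -E "pos|force: \["; done
```

```text
tool_pos: [488.6, -294.0, 56.8]
wrist_force: [0.7, -0.3, -0.8]
tool_pos: [488.2, -293.8, 54.2]
wrist_force: [0.2, -0.6, -2.0]
tool_pos: [488.2, -293.6, 52.2]
wrist_force: [-0.7, -0.2, -0.1]
```

```bash
python3 -m inch '[[-0.002,0,0,0,0,0,0],[0,0,0,0,0,0,0]]'|grep -E "pos|force: \["; python3 -m inch '[[-0.002,0,0,0,0,0,0],[0,0,0,0,0,0,0]]'|grep -E "pos|force: \[";python3 -m inch '[[-0.0015,0,0,0,0,0,0],[0,0,0,0,0,0,0]]'|grep -E "pos|force: \["
```

```text
tool_pos: [487.9, -293.6, 51.9]
wrist_force: [-1.6, 4.1, 24.0]
tool_pos: [487.6, -293.4, 51.7]
wrist_force: [-4.4, 10.3, 51.9]
tool_pos: [487.3, -293.4, 51.6]
wrist_force: [-5.5, 13.1, 72.6]
```

Contact is at the predicted height: the leading rim edge touches while the pot is tilted about 18°. I'll relieve the load and open gently so the pot rocks back flat between the pads.

```bash
python3 -m inch '[[0.0025,0,0,0,0,0,0],[0.0025,0,0,0,0,0,0],[0,0,0,0,0,0,0]]'|grep -E "pos|force: \["; python3 -m inch '[[0,0,0,0,0,0,0.066],[0,0,0,0,0,0,0.066],[0,0,0,0,0,0,0.066],[0,0,0,0,0,0,0.066]]'|grep -E "pos|force|open";  python3 - <<'E'
from plan import *
for n in("side","top"):
    p=ctrl.capture(n);h=cv2.cvtColor(p["img"],cv2.COLOR_BGR2HSV);m=(h[...,0]>6)&(h[...,0]<24)&(h[...,1]>200)&(h[...,2]>60)
    if n=="side":cv2.imwrite("pics/p2.png",cv2.resize(p["img"][190:350,200:450],None,fx=3.2,fy=3.2,interpolation=cv2.INTER_CUBIC))
    v,u=np.nonzero(m);W=np.array([world(p,a,b) for a,b in zip(u,v)]);s=(abs(W[:,0]-471)<70)&(abs(W[:,1]+231)<70)&(W[:,2]>75);W=W[s]
    if len(W):
        print(n,len(W),np.percentile(W,[2,50,98],axis=0));c=W.mean(0);e=np.linalg.svd(W-c)[2][2];print("top normal",e)
E
```

```text
tool_pos: [488.2, -293.6, 52.0]
wrist_force: [-0.2, 1.9, 6.8]
tool_pos: [488.3, -293.5, 51.7]
wrist_force: [0.6, 1.2, 2.3]
opening: 0.773
gripper_force: 0.0
side 583 [[ 440.4 -252.2   76.8]
 [ 464.1 -223.3   92.1]
 [ 491.  -193.5   95.1]]
top normal [ 0.1  0.1 -1. ]
top 11 [[ 441.3 -197.1   76.5]
 [ 457.3 -192.7   78.9]
 [ 480.2 -185.5   85.2]]
top normal [ 0.3 -1.  -0.1]
```

View pics/p2.png

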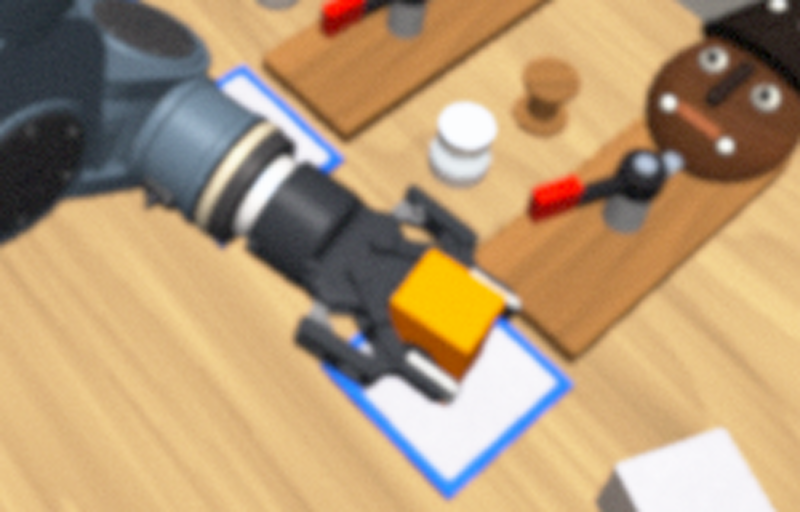

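The pot stands flat and mouth-down on the pad of mount c: pot top at crop (445,300), top at 91 mm, well inside the blue border. I'll open fully, lift straight up and verify.

```bash
python3 -m inch '[[0,0,0,0,0,0,0.085],[0,0,0,0,0,0,0.085],[0,0,0,0,0,0,0.085],[0,0,0,0,0,0,0.085],[0.01,0,-0.001,0,0,0,0.085],[0.02,0,-0.002,0,0,0,0.085],[0.04,0,-0.0045,0,0,0,0.085],[0.05,0,-0.0055,0,0,0,0.085],[0.05,0,-0.0055,0,0,0,0.085],[0.03,0,-0.003,0,0,0,0.085],[0,0,0,0,0,0,0.085]]'; python3 -m inch '[[0,0,-0.01,-0.2,-1.1,0.3,0.085],[0,0,-0.01,-0.2,-1.1,0.3,0.085],[0,0,-0.01,-0.4,-2.2,0.6,0.085],[0,0,-0.01,-0.4,-2.2,0.6,0.085],[0,0,0,0,0,0,0.085]]'
python3 - <<'E'
from plan import *
for n in("side","top"):
    p=ctrl.capture(n);h=cv2.cvtColor(p["img"],cv2.COLOR_BGR2HSV);m=(h[...,0]>6)&(h[...,0]<24)&(h[...,1]>200)&(h[...,2]>60)
    v,u=np.nonzero(m);W=np.array([world(p,a,b) for a,b in zip(u,v)]);s=(abs(W[:,0]-471)<80)&(abs(W[:,1]+231)<80)&(W[:,2]>75)&(W[:,2]<130);W=W[s]
    if len(W): print(n,len(W),np.percentile(W,[2,50,98],axis=0))
    z=94 if n=="top" else 82
    r=((h[...,0]<5)|(h[...,0]>175))&(h[...,1]>170)&(h[...,2]>90);k,l,st,c=cv2.connectedComponentsWithStats(r.astype(np.uint8))
    for i in range(1,k):
        w=world(p,*c[i],z)
        if st[i,4]>15 and 500<w[0]<640 and abs(w[1])<320: print(" grip",c[i],w)
    for th in("wax_tin","glue_jar","cup","spool","carton"):
        for d in ctrl.tip_of(th,p)[:1]: print(" ",th,world(p,*d["position"],0),d["confidence"])
E
```

```text
t: 33.83
tool_pos: [488.1, -293.1, 251.0]
orientation: [[0.02, -0.964, 0.266], [-0.101, -0.267, -0.958], [0.995, -0.008, -0.103]]
wrist_force: [-0.6, -0.1, -0.8]
opening: 1.0
gripper_force: 0.0
t: 34.45
tool_pos: [484.0, -263.8, 248.1]
orientation: [[0.026, -0.967, 0.252], [-0.188, -0.253, -0.949], [0.982, -0.022, -0.189]]
wrist_force: [0.7, 0.4, -0.8]
opening: 0.994
gripper_force: 0.0
side 701 [[ 440.1 -248.2   77.4]
 [ 463.8 -220.3   91.2]
 [ 493.  -191.    94. ]]
 grip [373.5 251.3] [ 583.2 -205.4   82. ]
  wax_tin [466.6   3.1   0. ] 0.15
  glue_jar [ 591.8 -107.6    0. ] 0.85
  cup [ 635.3 -173.1    0. ] 0.39
  spool [ 687.5 -106.9    0. ] 0.65
  carton [ 519.2 -400.8    0. ] 0.87
 grip [284.7 175.3] [576.2  11.9  94. ]
 grip [358.4 175.5] [ 581.8 -199.5   94. ]
 grip [204.5 181.9] [550.4 240.2  94. ]
  wax_tin [590.2 109.8   0. ] 0.63
  glue_jar [ 601.6 -107.4    0. ] 0.6
  cup [689.1 111.9   0. ] 0.72
  spool [ 690.8 -118.8    0. ] 0.45
  carton [ 502.7 -394.6    0. ] 0.84
```

Everything is in place: the pot is on pad c, the lever is at about 19°, the bystanders are unmoved and the robot is clear. I'll hand it in.

```bash
python3 -c "
from plant import ctrl
print(ctrl.close_job())"
```

```text
the job is handed in; nothing more can be done
None
```

Lever c was the loose one and now sits about 18° clockwise of where it started; a and b were tight and left alone; the orange pot stands mouth-down, wholly on pad c, nothing else was disturbed, and the job was handed in at about 35 s.

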